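# Balance the mail tray on the lift's cross-bar and call the lift

## Task

Load all the small parcels from the counter into the long oak mail tray. Then set the loaded tray across the narrow cross-bar of the lift saddle, lengthwise at right angles to the bar, so that it balances there level by itself with nothing else holding it up. Once it rests balanced, turn the call key clockwise fully to its stop, hold it there for a second and let it spring back, and leave the tray loaded and balanced; leave the mug, tape roll and date stamp alone.

Things in the scene. Friction and masses are not known exactly. Their poses are not given: they have to be found in the camera images.
- tray: Loose oak tray, 400 long (x) by 130 wide (y), 0.35 to 0.47 kg empty. Origin: centre of its underside. Floor and walls 6 thick, wall tops 32 above the underside. A cross board at the middle splits it into two bays, both 118 wide inside: x from -194 to -6 and from 6 to 190. Loaded, its balance point depends on the parcels, whose weights vary.
- tray_grip (a point): On the tray's middle line, in its cross board, 88 above the underside; axes as the tray's. The board is the handle: 12 thick (x), 60 wide (y), top 105 above the underside (below 46 it is 118 wide). Pinch it from above across its thickness. The tray's +x end wall is an aluminium plate (10 thick, top 40 above the underside), heavier than the oak: the empty tray balances about 29 to the +x side.
- saddle: Fixed lift saddle: steel base plate 150 x 150 x 6 with a cross-bar along its y axis in the middle. Origin: centre of the plate's underside, on the counter. The bar is 140 long, tapers to a flat top 14 wide (x), and its top is 32 above the counter. A tray whose centre of mass lies beyond the bar's top tips until its heavy end is on the counter (about 0.16 rad).
- bar_top (a point): Centre of the cross-bar's top face, 32 above the counter; axes as the saddle's (y along the bar).
- call_box: Fixed grey box 90 x 90 x 60 high with the call key upright in its top. Origin: centre of its underside.
- key_grip (a point): Middle of the key's flat grip, on its turning axis, 95 above the counter; the grip is 34 long (x of this point, which turns with the key), 9 thick (y), from 80 to 110 above the counter, above a lock barrel 24 across that ends 70 above the counter.
- key (a joint): Turn of the call key in rad: 0 at rest, growing clockwise seen from above, to a hard stop at 1.2. A spring of about 0.05 N m at rest and 0.19 N m at the stop turns it back when released.
- parcel_a: Loose small parcel, may be absent: cardboard carton with a strip of tape and a blank label, 40 wide (x) by 50 long (y) by 44 high (z), 0.03 to 0.12 kg. Origin: centre of its underside.
- parcel_b: Loose small parcel, may be absent: cardboard carton with a strip of tape and a blank label, 36 wide (x) by 48 long (y) by 48 high (z), 0.03 to 0.12 kg. Origin: centre of its underside.
- parcel_c: Loose small parcel, may be absent: cardboard carton with a strip of tape and a blank label, 38 wide (x) by 46 long (y) by 40 high (z), 0.03 to 0.12 kg. Origin: centre of its underside.
- parcel_d: Loose small parcel, may be absent: plain metal tin, closed, 34 wide (x) by 50 long (y) by 46 high (z), 0.03 to 0.12 kg. Origin: centre of its underside.
- parcel_e: Loose small parcel, may be absent: cardboard carton with a strip of tape and a blank label, 36 wide (x) by 44 long (y) by 42 high (z), 0.03 to 0.12 kg. Origin: centre of its underside.
- pen_mug: Bystander: white ceramic cup, 76 across, 90 high. Origin: centre of its underside.
- tape_roll: Bystander: roll of clear tape lying flat, 90 across, 24 high. Origin: centre of its underside.
- date_stamp: Bystander: dark wooden office stamp standing up, 40 across, 80 high. Origin: centre of its underside.
Not all that is in view belongs to the job. Leave any purple or red look-alike of the call_box alone.

How it is judged:
On the way, in this order (a step that is already met when the one before it is completed fails the run):
1. every parcel lies in the tray (x of parcel_a in the frame of tray between -0.195 and 0.192 m and y of parcel_a in the frame of tray between -0.057 and 0.057 m and z of parcel_a in the frame of tray between -0.005 and 0.065 m and x of parcel_b in the frame of tray between -0.195 and 0.192 m and y of parcel_b in the frame of tray between -0.057 and 0.057 m and z of parcel_b in the frame of tray between -0.005 and 0.065 m and x of parcel_c in the frame of tray between -0.195 and 0.192 m and y of parcel_c in the frame of tray between -0.057 and 0.057 m and z of parcel_c in the frame of tray between -0.005 and 0.065 m and x of parcel_d in the frame of tray between -0.195 and 0.192 m and y of parcel_d in the frame of tray between -0.057 and 0.057 m and z of parcel_d in the frame of tray between -0.005 and 0.065 m and x of parcel_e in the frame of tray between -0.195 and 0.192 m and y of parcel_e in the frame of tray between -0.057 and 0.057 m and z of parcel_e in the frame of tray between -0.005 and 0.065 m), for 0.2 s.
2. the loaded tray, let go, stays level across the cross-bar for a second (all of step 1 and angle between tray's own z axis and vertical below 0.05 rad and z of tray in the frame of bar_top between -0.006 and 0.008 m and angle between the x axis of tray and the x axis of saddle, either way round below 0.3 rad and y of tray in the frame of bar_top between -0.06 and 0.06 m and contact force between tray and saddle above 1 N and contact force between each of the arm, the fingers and tray below 0.1 N and linear speed of tray below 0.03 m/s), for 1 s.
3. with the tray loaded and balanced, the key is turned fully to its stop and held there (all of step 2 and value of joint key above 1.12 rad), for 0.7 s.
At the end, for the whole second after the job is handed in: All parcels present are in the tray; the tray rests on the cross-bar alone, level within 0.05 rad, its length square to the bar within 0.3 rad and its middle line within 60 mm of the bar's middle, at rest and let go; the key has sprung back to within 0.1 rad of rest (all of step 2 and value of joint key below 0.1 rad and angular speed of tray below 0.2 rad/s); the robot touches nothing.
It fails at once if the pen mug is pushed more than 60 mm or tipped over (distance of pen_mug from where it was at the start of the episode above 0.06 m or angle between pen_mug's own z axis and vertical above 0.7 rad).
It fails at once if the tape roll is pushed more than 60 mm or tipped over (distance of tape_roll from where it was at the start of the episode above 0.06 m or angle between tape_roll's own z axis and vertical above 0.7 rad).
It fails at once if the date stamp is pushed more than 60 mm or tipped over (distance of date_stamp from where it was at the start of the episode above 0.06 m or angle between date_stamp's own z axis and vertical above 0.7 rad).
It fails at once if the tray is tipped over (angle between tray's own z axis and vertical above 0.7 rad).
Of parcel_a, parcel_b, parcel_c, parcel_d, parcel_e only 3 to 5 are there at a start; the rules pass over those that are not, and their reading is None.
At some moment in a run one of parcel_a, parcel_b, parcel_c, parcel_d, parcel_e may be knocked a few centimetres aside while the robot is not near it.
Once in a run the grip may slacken for a moment while it holds something.
It also fails if it takes over 210 s, if anything falls off the work surface, if the arm or the gripper's body presses on something with over 40 N, if the wrist force passes 120 N, or if a joint passes its speed limit or range.

## Robot

A 6-joint arm with a two-finger parallel gripper is mounted at the origin on the work surface. World frame = base frame: x ahead of the robot, y to its left, z up, the work surface at z = 0. Lengths are in m, angles in rad, forces in N, time in s.
With the tool pointing down it reaches from about 0.325 to 1 m from the base axis. Payload 5.1 kg.
Tool frame: the origin (TCP) lies on the centre line of the jaws, within the pads' length; the fingertips stand 25 mm ahead of it and the grasp point (between the pads) lies 6 mm ahead of it; x points along the fingers, y is the direction in which the jaws open and shut, and the axes are right-handed (so a half turn about x gives the same grasp; the last joint's range is limited). The gripper opens to 85 mm and grips with 20 to 120 N. Pads are 22 mm wide; open, the fingers measure 114 mm over their backs; the gripper's body (76 mm by 85 mm) begins 54 mm behind the grasp point. The pads swing forward as they close: fully open they stand 13 mm farther back than shut.
Start: joints at [-1.198, 0.124, 1.65, -0, 1.367, -0.083], TCP at [0.286, -0.584, 0.256] pointing down, gripper open.
Joint ranges: [-2.61, 2.61], [-1.02, 2.33], [0.03, 2.71], [-1.35, 4.49], [0.32, 2.68], [-2.91, 2.91]. Speed limits (rad/s): [2.57, 2.57, 3.14, 3.14, 3.14, 3.14].

## Interface

Orientations are given as a rotation vector (axis times angle).
In Python, from workcell import arm, optics, close_job gives the robot as it stands.
- The arm moves only by the tool move_arm, never from a script. Its argument "rows" is a list of rows, each an object with "translation": the shift along the tool's x, y, z in cm, a list of three; "delta_rot": the turn, a rotation vector about the tool's x, y, z in degrees, a list of three; "jaw": the opening, from 0 (shut) to 1 (fully open). In form: [{"translation": [tx, ty, tz], "delta_rot": [wx, wy, wz], "jaw": jaw}, ...]. A call has 1 to 5 rows; each row shifts and turns the pose as measured when the row begins, along the tool's axes as they then stand; what a row does not reach is not made up. A row lasts 1/12 s, in which the tool goes at most 41.7 mm and 7.16 degrees, less where a joint would pass 70% of its speed; a pose out of reach is approached as far as the arm can. A call is refused whole if a number of a shift passes 4.17 or a number of a turn 7.16, either way. A call with a gripper value outside its range is refused whole. The fingers move at their own pace and stop on an object; "force" is the grip in N (left out, the last holds). Time passes only in rows, so rows that do not move let the fingers close. It gives the time, the measured TCP pose, the force and the opening at its end, in the units of the state.
- arm.read_state(): the state, without advancing time (a new reading comes with each control period).
- optics.snapshot(name): name is "side" or "top"; returns a dict with "frame" (400x640x3 uint8, red, green, blue), "camera_matrix" (3x3 intrinsics, pixels), "k1" (the pictures are not rectified: a ray, as slopes to the right and down, at radius r is drawn at 1 + k1 r^2 times it, then the intrinsics apply), "view" (4x4, takes a point from world to camera coordinates). Camera axes: x right, y down, z forward; pixel columns grow to the right and rows downward; lengths in m; the calibration is good to about 2 mm. A picture is of the moment at which its call begins. There is no depth.
- close_job(): hands the job in, once; it reports no verdict.
The state is a dict: "clock": time; "q": joint angles; "dq": joint speeds; "tau": joint torques, N m; "ee_pos": TCP position; "eef_rot": TCP orientation; "force": force on the tool from outside, world axes, zero at the start; "wrist_torque": the same for the moment, N m; "width": finger opening in m.
Only numpy, scipy, OpenCV 4.12 (cv2) and the standard library are available. Lean on these libraries where they do the work, as an engineer would, in place of code of your own. Each camera call takes 0.05 s, during which the arm holds its last target. There are 200 camera calls.

## Working session

There is one attempt and no reset: what is moved stays moved. The work goes in short steps, Python scripts to look and compute and a tool call to move; the robot and the scene stay as the last step left them, time stands still between calls to the robot, and variables do not carry over. Pictures are saved under pics/ and viewed, about 12 in all and at most 16, crops included, and the job is handed in when it is done.

Besides the shell and the picture viewer there is one more tool, called by a JSON object that holds its "api" and its "payload". move_arm: Moves the arm, as the interface text tells. Its arguments: {"type":"object","properties":{"rows":{"type":"array","items":{"type":"object","properties":{"translation":{"type":"array","items":{"type":"number"}},"delta_rot":{"type":"array","items":{"type":"number"}},"jaw":{"type":"number"}}}},"force":{"type":"number"}},"required":["rows"]}

```bash
ls; mkdir -p pics
python3 - <<'E'
from workcell import arm, optics
import cv2,numpy as np
s=arm.read_state(); print(s)
for n in("top","side"):
    d=optics.snapshot(n); cv2.imwrite(f"pics/{n}0.png",d["frame"][:,:,::-1])
    print(n,d["camera_matrix"].tolist(),d["k1"],np.round(d["view"],4).tolist())
E
```

```text
pics
{'clock': 0.0, 'q': array([-1.19761457e+00,  1.24519993e-01,  1.65166104e+00, -3.03052602e-05,
        1.36750006e+00, -8.25839944e-02]), 'dq': array([ 8.88227594e-04, -1.21717450e-03, -1.33489913e-03, -4.37445403e-04,
       -7.86276912e-05,  8.15678840e-04]), 'tau': array([-2.04233072e-05, -4.23613250e+01, -3.65453267e+01, -7.49557489e-05,
        6.75039890e-03,  1.79948707e-06]), 'ee_pos': array([ 0.28587149, -0.58314487,  0.25505099]), 'eef_rot': array([ 1.96872051,  0.45873673, -1.96939107]), 'force': array([ 0.37363879, -0.70601718,  0.47695201]), 'wrist_torque': array([ 0.02887161, -0.00849076,  0.04572627]), 'width': 0.08555540660738115}
top [[369.8987948059922, 0.0, 318.4357791227521], [0.0, 369.8987948059922, 193.93963177078064], [0.0, 0.0, 1.0]] -0.05062613274401755 [[-0.0153, -0.9997, 0.0174, -0.1264], [-0.9855, 0.0122, -0.1693, 0.5432], [0.169, -0.0197, -0.9854, 0.924], [0.0, 0.0, 0.0, 1.0]]
side [[430.6493567275767, 0.0, 321.0366116077146], [0.0, 430.6493567275767, 198.1525279421989], [0.0, 0.0, 1.0]] -0.07364142556078233 [[0.9997, -0.0149, -0.0172, -0.5125], [-0.0226, -0.5489, -0.8356, 0.0051], [0.003, 0.8358, -0.5491, 1.3717], [0.0, 0.0, 0.0, 1.0]]
```

View pics/top0.png

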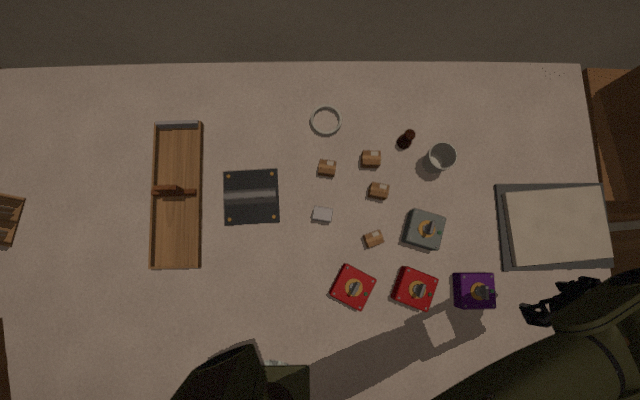

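View pics/side0.png

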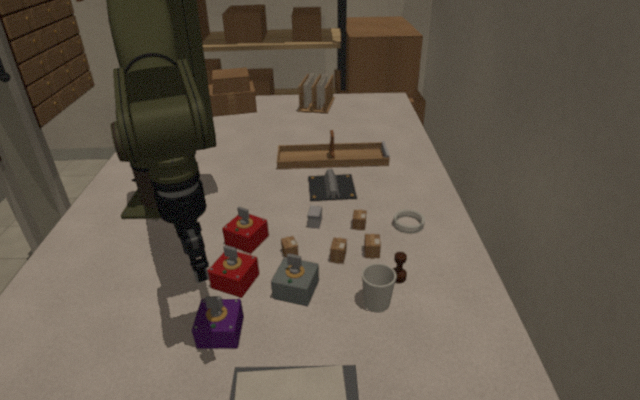

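The top view shows the tray at (177,195) with its aluminium end at the top (world +x), and the saddle at (251,196). There are five parcels at (371,158), (327,168), (379,191), (322,214, the tin) and (373,239). The box at (424,230) is grey, which fits call_box. The red boxes at (353,287) and (414,289) and the purple one at (474,291) are look-alikes. Next I measure, with one enlarged crop to confirm.

```bash
cat > h.py <<'E'
import numpy as np, cv2
from scipy.spatial.transform import Rotation as Ro
from workcell import arm, optics
def snap(n,f=None):
    d=optics.snapshot(n)
    if f: cv2.imwrite(f"pics/{f}.png",d["frame"][:,:,::-1])
    return d
def ray(d,p):
    K=d["camera_matrix"]; p=np.atleast_2d(np.float64(p))
    dist=np.array([d["k1"],0,0,0,0.])
    n=cv2.undistortPointsIter(p[:,None],K,dist,None,None,(3,50,1e-10))[:,0]
    V=d["view"]; R=V[:3,:3]; C=-R.T@V[:3,3]
    return C,np.c_[n,np.ones(len(n))]@R
def onz(d,p,z):
    C,D=ray(d,p); return C+D*((z-C[2])/D[:,2])[:,None]
def proj(d,P):
    V=d["view"]; return cv2.projectPoints(np.float64(np.atleast_2d(P)),cv2.Rodrigues(V[:3,:3])[0],V[:3,3],d["camera_matrix"],np.array([d["k1"],0,0,0,0.]))[0][:,0]
def pose():
    s=arm.read_state(); return s,Ro.from_rotvec(s["eef_rot"])
def go(x,y,z,yaw=None):
    """print tool-frame shift in cm and turn about tool x (deg) to reach jaw direction yaw (world, deg)"""
    s,R=pose(); M=R.as_matrix(); j=np.degrees(np.arctan2(M[1,1],M[0,1]))
    t=M.T@(np.array([x,y,z])-s["ee_pos"])*100
    # turning +a about tool x (down) lowers world yaw by a
    print("t",round(s["clock"],2),"pos",s["ee_pos"].round(4),"jaw yaw",round(j,1),"tilt",np.degrees(np.arccos(-M[2,0])).round(2),"shift cm",t.round(2),end=" ")
    if yaw is not None: print("turn x deg",round((j-yaw+90)%180-90,1),end="")
    print()
E
python3 - <<'E'
from h import *
d=snap("top"); im=d["frame"]
hsv=cv2.cvtColor(im,cv2.COLOR_RGB2HSV)
x0,y0,x1,y1=290,90,490,260
c=cv2.resize(im[y0:y1,x0:x1],None,fx=4,fy=4,interpolation=cv2.INTER_CUBIC)
c=cv2.convertScaleAbs(c,alpha=1.6)
cv2.imwrite("pics/crop1.png",c[:,:,::-1])
for p in[(371,158),(327,168),(379,191),(322,214),(373,239),(424,230),(340,200)]:
    print(p,hsv[p[1],p[0]],onz(d,p,.045).round(3))
for p in[(251,196),(230,170),(274,170),(278,222),(225,225)]: print("saddle",onz(d,p,.006).round(3))
for p in [(155,123),(201,123),(200,267),(151,267)]: print("tray",onz(d,p,.032).round(3))
go(.5,0,.2,0)
E
```

```text
(371, 158) [ 16 135 113] [[ 0.638 -0.277  0.045]]
(327, 168) [ 14 132 108] [[ 0.612 -0.158  0.045]]
(379, 191) [ 13 133  94] [[ 0.548 -0.294  0.045]]
(322, 214) [ 12  40 129] [[ 0.489 -0.142  0.045]]
(373, 239) [ 15 129 123] [[ 0.422 -0.273  0.045]]
(424, 230) [ 8 41 69] [[ 0.443 -0.408  0.045]]
(340, 200) [ 15  63 126] [[ 0.525 -0.19   0.045]]
saddle [[0.545 0.05  0.006]]
saddle [[0.619 0.109 0.006]]
saddle [[ 0.617 -0.013  0.006]]
saddle [[ 0.473 -0.024  0.006]]
saddle [[0.467 0.119 0.006]]
tray [[0.749 0.316 0.032]]
tray [[0.747 0.187 0.032]]
tray [[0.356 0.175 0.032]]
tray [[0.357 0.303 0.032]]
t 0.15 pos [ 0.2859 -0.5832  0.2553] jaw yaw -63.9 tilt 0.09 shift cm [  5.61 -42.94 -44.89] turn x deg -63.9
```

View pics/crop1.png

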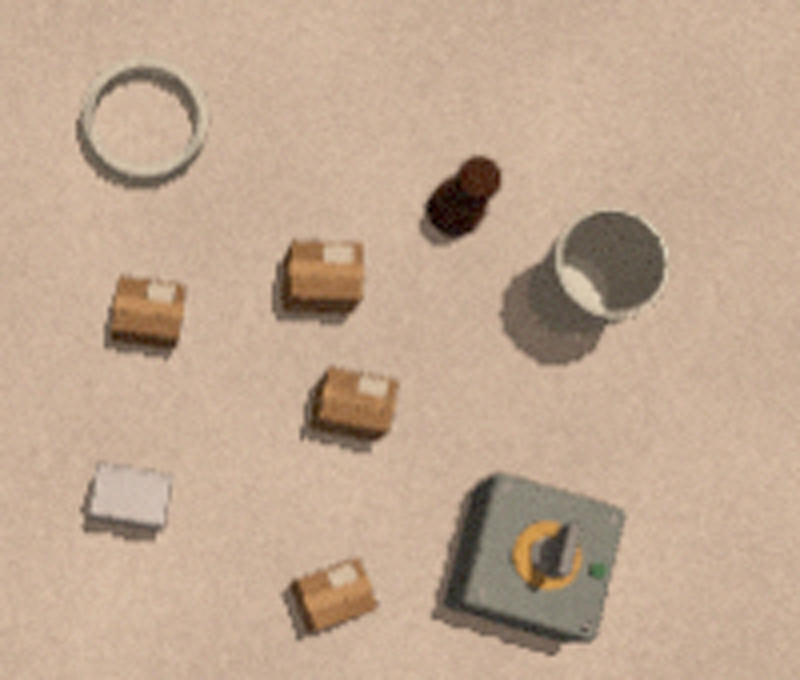

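The crop (4x, from column 290 and row 90) shows four cartons and the tin, with their narrow sides roughly along world x. The grey call box has its key at crop (560,550). The mug, stamp and tape roll are clear of them. Next I write the parcel finder and turn the wrist so the jaws lie along world x.

```bash
cat >> h.py <<'E'
def parcels(d,h=.044):
    """cartons by saturation, tin by low saturation + brightness; centre = mean of far corner (at top height) and near corner (at z=0)"""
    im=cv2.GaussianBlur(d["frame"],(3,3),0); hsv=cv2.cvtColor(im,cv2.COLOR_RGB2HSV).astype(int)
    C=ray(d,(320,200))[0]; out=[]
    car=(hsv[...,1]>95)&(hsv[...,2]>45)&(hsv[...,0]>7)&(hsv[...,0]<22)
    tin=(hsv[...,1]<52)&(hsv[...,2]>90)
    for nm,m in(("carton",car),("tin",tin)):
        m=cv2.morphologyEx(m.astype(np.uint8),cv2.MORPH_CLOSE,np.ones((5,5)))
        m=cv2.morphologyEx(m,cv2.MORPH_OPEN,np.ones((3,3)))
        for c in cv2.findContours(m,cv2.RETR_EXTERNAL,cv2.CHAIN_APPROX_NONE)[0]:
            a=cv2.contourArea(c)
            if not 100<a<700: continue
            g=onz(d,cv2.boxPoints(cv2.minAreaRect(c)),0. if nm=="carton" else h)
            r=np.linalg.norm(g[:,:2]-C[:2],axis=1)
            far,near=g[r.argmax()],g[r.argmin()]
            ctr=(C+(far-C)*(1-h/C[2])+near)/2 if nm=="carton" else g.mean(0)
            e=g[1]-g[0]; yaw=np.degrees(np.arctan2(e[1],e[0])); yaw=(yaw+45)%90-45
            x,y,w,hh=cv2.boundingRect(c)
            out.append((nm,(x+w//2,y+hh//2),a,ctr[:2].round(3),round(yaw,1),(np.linalg.norm(g[1]-g[0])*1e3).round(),(np.linalg.norm(g[2]-g[1])*1e3).round()))
    return out
E
python3 - <<'E'
from h import *
d=snap("top")
for p in parcels(d): print(p)
E
```

```text
('carton', (356, 287), 251.0, array([ 0.3  , -0.226]), np.float64(-1.1), np.float64(56.0), np.float64(47.0))
('carton', (373, 239), 191.0, array([ 0.424, -0.276]), np.float64(19.4), np.float64(52.0), np.float64(37.0))
('carton', (626, 243), 404.0, array([ 0.396, -0.986]), np.float64(-1.3), np.float64(85.0), np.float64(80.0))
('carton', (425, 229), 103.5, array([ 0.447, -0.415]), np.float64(7.7), np.float64(35.0), np.float64(47.0))
('carton', (624, 218), 241.5, array([ 0.466, -0.99 ]), np.float64(-1.0), np.float64(98.0), np.float64(29.0))
('carton', (378, 191), 239.0, array([ 0.552, -0.295]), np.float64(-16.0), np.float64(45.0), np.float64(56.0))
('carton', (327, 168), 206.0, array([ 0.617, -0.157]), np.float64(-0.6), np.float64(48.0), np.float64(46.0))
('carton', (370, 159), 275.0, array([ 0.641, -0.278]), np.float64(-6.6), np.float64(51.0), np.float64(58.0))
('tin', (322, 213), 222.5, array([ 0.491, -0.143]), np.float64(-10.1), np.float64(35.0), np.float64(51.0))
```

{"api": "move_arm", "payload": {"rows": [{"translation": [0, 0, 0], "delta_rot": [-7.1, 0, 0], "jaw": 0.75}, {"translation": [0, 0, 0], "delta_rot": [-7.1, 0, 0], "jaw": 0.75}, {"translation": [0, 0, 0], "delta_rot": [-7.1, 0, 0], "jaw": 0.75}, {"translation": [0, 0, 0], "delta_rot": [-7.1, 0, 0], "jaw": 0.75}, {"translation": [0, 0, 0], "delta_rot": [-7.1, 0, 0], "jaw": 0.75}], "force": 40}}

```text
clock: 0.62
ee_pos: [0.2857, -0.5825, 0.2535]
eef_rot: [1.559, 0.944, -1.557]
force: [0.1, -0.7, 0.5]
width: 0.0637
```

{"api": "move_arm", "payload": {"rows": [{"translation": [0, 0, 0], "delta_rot": [-7.1, 0, 0], "jaw": 0.75}, {"translation": [0, 0, 0], "delta_rot": [-7.1, 0, 0], "jaw": 0.75}, {"translation": [0, 0, 0], "delta_rot": [-7.1, 0, 0], "jaw": 0.75}, {"translation": [0, 0, 0], "delta_rot": [-7.1, 0, 0], "jaw": 0.75}, {"translation": [0, 0, -4.1], "delta_rot": [0, 0, 0], "jaw": 0.75}]}}

```text
clock: 1.03
ee_pos: [0.2842, -0.5443, 0.2496]
eef_rot: [1.2, 1.225, -1.196]
force: [-0.0, 1.2, 0.3]
width: 0.0637
```

{"api": "move_arm", "payload": {"rows": [{"translation": [0, 2.2, -4.1], "delta_rot": [0, 0, 0], "jaw": 0.65}, {"translation": [0, 2.2, -4.1], "delta_rot": [0, 0, 0], "jaw": 0.65}, {"translation": [0, 2.2, -4.1], "delta_rot": [0, 0, 0], "jaw": 0.65}, {"translation": [0, 2.2, -4.1], "delta_rot": [0, 0, 0], "jaw": 0.65}, {"translation": [0, 2.2, -4.1], "delta_rot": [0, 0, 0], "jaw": 0.65}]}}

```text
clock: 1.45
ee_pos: [0.3789, -0.3532, 0.2474]
eef_rot: [1.21, 1.227, -1.203]
force: [1.1, -0.3, -0.1]
width: 0.0554
```

{"api": "move_arm", "payload": {"rows": [{"translation": [0, 2.2, -4.1], "delta_rot": [0, 0, 0], "jaw": 0.65}, {"translation": [0, 0, -2.0], "delta_rot": [0, 0, 0], "jaw": 0.65}, {"translation": [0, 0, 0], "delta_rot": [-6.5, 0, 0], "jaw": 0.65}, {"translation": [0, 0, 0], "delta_rot": [-6.5, 0, 0], "jaw": 0.65}, {"translation": [0, 0, 0], "delta_rot": [-6.5, 0, 0], "jaw": 0.65}]}}

```text
clock: 1.87
ee_pos: [0.4006, -0.2864, 0.2474]
eef_rot: [0.941, 1.376, -0.926]
force: [0.3, -0.2, 0.7]
width: 0.0554
```

Run:
```python
from h import *
go(.424,-.276,.12,19.4)
```

```text
t 1.87 pos [ 0.4006 -0.2864  0.2474] jaw yaw 21.3 tilt 0.95 shift cm [12.74  2.56  0.09] turn x deg 1.9
```

{"api": "move_arm", "payload": {"rows": [{"translation": [4.1, 2.5, 0.1], "delta_rot": [1.9, 0, 0], "jaw": 0.65}, {"translation": [4.1, 0, 0], "delta_rot": [0, 0, 0], "jaw": 0.65}, {"translation": [4.1, 0, 0], "delta_rot": [0, 0, 0], "jaw": 0.65}, {"translation": [2, 0, 0], "delta_rot": [0, 0, 0], "jaw": 0.65}]}}

```text
clock: 2.2
ee_pos: [0.4266, -0.2807, 0.1155]
eef_rot: [0.957, 1.344, -0.946]
force: [-1.5, 0.5, -0.1]
width: 0.0561
```

```bash
cat >> h.py <<'E'
def level(yaw):
    """rotation vector (deg, tool axes) to get straight down with jaw yaw"""
    s,R=pose(); j=np.degrees(np.arctan2(R.as_matrix()[1,1],R.as_matrix()[0,1]))
    y=np.radians(j-((j-yaw+90)%180-90))
    T=np.c_[[0,0,-1],[np.cos(y),np.sin(y),0],[np.sin(y),-np.cos(y),0]]
    return np.degrees((R.inv()*Ro.from_matrix(T)).as_rotvec()).round(1)
E
python3 - <<'E'
from h import *
go(.424,-.276,.033,19.4); print(level(19.4))
E
```

```text
t 2.2 pos [ 0.4266 -0.2807  0.1155] jaw yaw 19.7 tilt 0.6 shift cm [ 8.25 -0.17 -0.55] turn x deg 0.3
[ 0.3  0.1 -0.6]
```

Then the descent, grip and lift, in a batch.

{"api": "move_arm", "payload": {"rows": [{"translation": [3.0, -0.2, -0.5], "delta_rot": [0, 0, -0.6], "jaw": 0.65}, {"translation": [3.0, 0, 0], "delta_rot": [0, 0, 0], "jaw": 0.65}, {"translation": [1.9, 0, 0], "delta_rot": [0, 0, 0], "jaw": 0.65}, {"translation": [0.3, 0, 0], "delta_rot": [0, 0, 0], "jaw": 0.65}]}}

```text
clock: 2.53
ee_pos: [0.4203, -0.2736, 0.025]
eef_rot: [0.952, 1.359, -0.954]
force: [-0.5, 0.1, -0.6]
width: 0.0554
```

{"api": "move_arm", "payload": {"rows": [{"translation": [0, 0, 0], "delta_rot": [0, 0, 0], "jaw": 0.3}, {"translation": [0, 0, 0], "delta_rot": [0, 0, 0], "jaw": 0.3}, {"translation": [0, 0, 0], "delta_rot": [0, 0, 0], "jaw": 0.3}, {"translation": [0, 0, 0], "delta_rot": [0, 0, 0], "jaw": 0.3}], "force": 50}}

```text
clock: 2.87
ee_pos: [0.4214, -0.2743, 0.0271]
eef_rot: [0.952, 1.358, -0.954]
force: [0.2, 0.3, -0.4]
width: 0.0356
```

Run:
```python
from h import *
go(.424,-.276,.15,0); print(level(0))
```

```text
t 2.87 pos [ 0.4214 -0.2743  0.0271] jaw yaw 19.7 tilt 0.28 shift cm [-12.29   0.14   0.21] turn x deg 19.7
[19.7 -0.2  0.2]
```

{"api": "move_arm", "payload": {"rows": [{"translation": [-4, 0, 0], "delta_rot": [0, 0, 0], "jaw": 0.3}, {"translation": [-4, 0, 0], "delta_rot": [6.5, 0, 0], "jaw": 0.3}, {"translation": [-4, 0, 0], "delta_rot": [6.5, 0, 0], "jaw": 0.3}, {"translation": [-2, 0, 0], "delta_rot": [6.5, 0, 0], "jaw": 0.3}, {"translation": [0, 0, -4.1], "delta_rot": [0, 0, 0], "jaw": 0.3}]}}

```text
clock: 3.28
ee_pos: [0.4226, -0.2376, 0.1773]
eef_rot: [1.22, 1.2, -1.226]
force: [1.5, 0.3, -0.1]
width: 0.0354
```

{"api": "move_arm", "payload": {"rows": [{"translation": [0, 0, -4.1], "delta_rot": [0, 0, 0], "jaw": 0.3}, {"translation": [0, 0, -4.1], "delta_rot": [0, 0, 0], "jaw": 0.3}, {"translation": [0, 0, -4.1], "delta_rot": [0, 0, 0], "jaw": 0.3}, {"translation": [0, 0, -4.1], "delta_rot": [0, 0, 0], "jaw": 0.3}, {"translation": [0, 0, -4.1], "delta_rot": [0, 0, 0], "jaw": 0.3}]}}

```text
clock: 3.7
ee_pos: [0.4304, -0.0309, 0.1891]
eef_rot: [1.233, 1.17, -1.222]
force: [0.4, -0.7, -0.9]
width: 0.0352
```

{"api": "move_arm", "payload": {"rows": [{"translation": [0, 0, -4.1], "delta_rot": [0, 0, 0], "jaw": 0.3}, {"translation": [0, 0, -4.1], "delta_rot": [0, 0, 0], "jaw": 0.3}, {"translation": [0, 0, -4.1], "delta_rot": [0, 0, 0], "jaw": 0.3}, {"translation": [0, 0, -4.1], "delta_rot": [0, 0, 0], "jaw": 0.3}, {"translation": [0, 0, -4.1], "delta_rot": [0, 0, 0], "jaw": 0.3}]}}

```text
clock: 4.12
ee_pos: [0.4366, 0.1779, 0.1953]
eef_rot: [1.243, 1.156, -1.209]
force: [1.1, -0.6, -0.4]
width: 0.0356
```

Run:
```python
from h import *
d=snap("top","m1"); print([p for p in parcels(d) if p[3][0]>.3 and -.4<p[3][1]<.1])
go(.418,.213,.033,1.8); print(level(1.8),arm.read_state()["width"])
```

```text
[('carton', (378, 191), 234.5, array([ 0.551, -0.295]), np.float64(-20.3), np.float64(46.0), np.float64(55.0)), ('carton', (327, 168), 205.0, array([ 0.617, -0.157]), np.float64(-0.6), np.float64(48.0), np.float64(46.0)), ('carton', (370, 159), 265.0, array([ 0.643, -0.277]), np.float64(-0.5), np.float64(57.0), np.float64(49.0)), ('tin', (322, 213), 231.0, array([ 0.491, -0.143]), np.float64(-11.0), np.float64(35.0), np.float64(52.0)), ('tin', (249, 194), 177.5, array([0.544, 0.05 ]), np.float64(2.5), np.float64(135.0), np.float64(12.0))]
t 4.17 pos [0.4363 0.1841 0.1959] jaw yaw -1.5 tilt 2.32 shift cm [16.18 -2.56 -2.92] turn x deg -3.3
[-3.3  0.3 -2.3] 0.03557143494731467
```

{"api": "move_arm", "payload": {"rows": [{"translation": [0, -2.2, -2.5], "delta_rot": [-3.3, 0.3, -2.3], "jaw": 0.3}, {"translation": [4, 0, 0], "delta_rot": [0, 0, 0], "jaw": 0.3}, {"translation": [4, 0, 0], "delta_rot": [0, 0, 0], "jaw": 0.3}, {"translation": [0, 0, 0], "delta_rot": [0, 0, 0], "jaw": 0.3}]}}

```text
clock: 4.5
ee_pos: [0.4177, 0.2182, 0.1223]
eef_rot: [1.187, 1.223, -1.161]
force: [-2.2, -1.1, -1.9]
width: 0.0354
```

Run:
```python
from h import *
go(.418,.213,.034,1.8); print(level(1.8),arm.read_state()["width"])
```

```text
t 4.5 pos [0.4177 0.2182 0.1223] jaw yaw 2.6 tilt 0.97 shift cm [ 8.83 -0.14  0.57] turn x deg 0.8
[ 0.8 -0.3 -0.9] 0.03544968551767997
```

{"api": "move_arm", "payload": {"rows": [{"translation": [4, -0.1, 0.5], "delta_rot": [0.8, -0.3, -0.9], "jaw": 0.3}, {"translation": [3, 0, 0], "delta_rot": [0, 0, 0], "jaw": 0.3}, {"translation": [1.3, 0, 0], "delta_rot": [0, 0, 0], "jaw": 0.3}, {"translation": [0, 0, 0], "delta_rot": [0, 0, 0], "jaw": 0.3}]}}

```text
clock: 4.83
ee_pos: [0.4259, 0.2169, 0.0536]
eef_rot: [1.2, 1.217, -1.172]
force: [0.2, 0.1, -0.5]
width: 0.0355
```

Run:
```python
from h import *
go(.418,.213,.034,1.8); print(level(1.8),arm.read_state()["width"],arm.read_state()["force"])
```

```text
t 4.83 pos [0.4259 0.2169 0.0536] jaw yaw 1.7 tilt 1.0 shift cm [ 1.94 -0.84  0.38] turn x deg -0.1
[-0.1 -0.4 -0.9] 0.035487236683378345 [ 0.1930133   0.12350676 -0.47440715]
```

{"api": "move_arm", "payload": {"rows": [{"translation": [1.2, -0.8, 0.3], "delta_rot": [0, -0.4, -0.9], "jaw": 0.3}, {"translation": [0.6, 0, 0], "delta_rot": [0, 0, 0], "jaw": 0.3}, {"translation": [0, 0, 0], "delta_rot": [0, 0, 0], "jaw": 0.3}]}}

```text
clock: 5.08
ee_pos: [0.4314, 0.2186, 0.0503]
eef_rot: [1.21, 1.211, -1.164]
force: [0.4, 0.3, 0.1]
width: 0.036
```

Run:
```python
from h import *
go(.418,.213,.034,1.8); print(level(1.8),arm.read_state()["width"],arm.read_state()["force"])
```

```text
t 5.08 pos [0.4314 0.2186 0.0503] jaw yaw 1.6 tilt 1.68 shift cm [ 1.59 -1.39  0.54] turn x deg -0.2
[-0.2 -0.6 -1.6] 0.035982216440389285 [0.44789694 0.26139889 0.12911086]
```

Run:
```python
from h import *
s=arm.read_state(); print(s["q"].round(3),s["dq"].round(3),s["tau"].round(1),s["wrist_torque"].round(2))
snap("top","m2"); d=snap("side","s2"); im=d["frame"]
cv2.imwrite("pics/s2c.png",cv2.resize(im[90:260,220:420],None,fx=4,fy=4)[:,:,::-1])
```

```text
[ 3.570e-01 -3.100e-02  2.188e+00  2.000e-03  9.550e-01  3.280e-01] [-0.007 -0.049 -0.047  0.01   0.048  0.002] [  0.2 -29.  -31.2   0.1  -0.2   0. ] [0.01 0.04 0.06]
```

View pics/s2c.png

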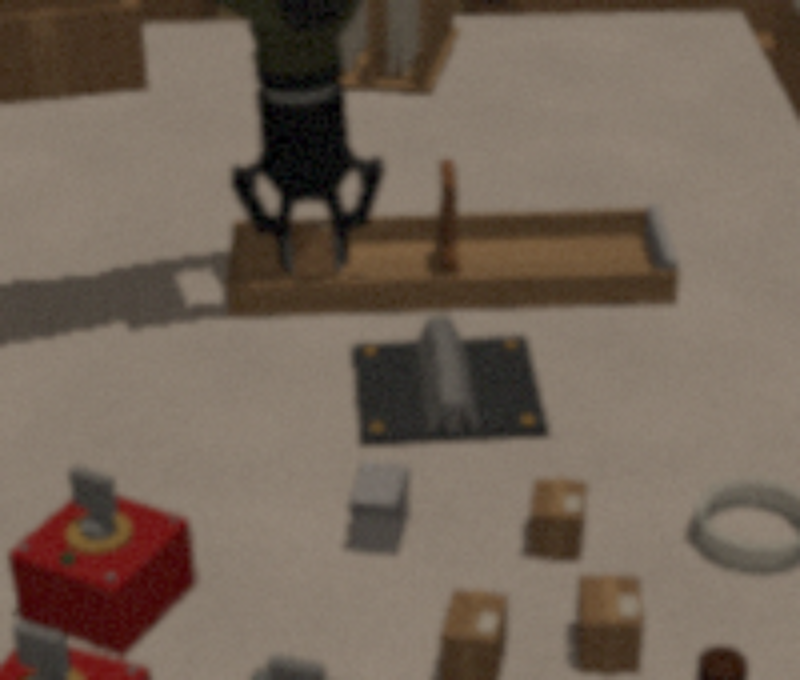

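The side crop shows the gripper with the parcel inside the tray's −x bay, with nothing obstructing it. I'll continue in smaller steps to see how the arm responds.

{"api": "move_arm", "payload": {"rows": [{"translation": [0.8, -0.8, 0], "delta_rot": [0, 0, 0], "jaw": 0.3}]}}

```text
clock: 5.27
ee_pos: [0.4278, 0.2193, 0.0457]
eef_rot: [1.216, 1.205, -1.155]
force: [6.5, 3.0, 17.8]
width: 0.0355
```

{"api": "move_arm", "payload": {"rows": [{"translation": [0.8, -0.8, 0], "delta_rot": [0, 0, 0], "jaw": 0.3}]}}

```text
clock: 5.35
ee_pos: [0.4238, 0.2203, 0.0409]
eef_rot: [1.223, 1.2, -1.147]
force: [2.2, 2.5, 0.0]
width: 0.0354
```

{"api": "move_arm", "payload": {"rows": [{"translation": [0, 0, 0], "delta_rot": [0, 0, 0], "jaw": 0.3}]}}

```text
clock: 5.43
ee_pos: [0.4222, 0.2199, 0.0401]
eef_rot: [1.222, 1.201, -1.149]
force: [-0.6, -0.4, -1.4]
width: 0.0358
```

Run:
```python
from h import *
go(.418,.213,.034,1.8); print(level(1.8),arm.read_state()["width"],arm.read_state()["force"])
```

```text
t 5.43 pos [0.4222 0.2199 0.0401] jaw yaw 1.5 tilt 2.72 shift cm [ 0.57 -0.46  0.68] turn x deg -0.3
[-0.2 -0.9 -2.6] 0.035829948593013035 [-0.56091183 -0.36864291 -1.39744787]
```

{"api": "move_arm", "payload": {"rows": [{"translation": [0, -0.4, 0.5], "delta_rot": [-0.2, -0.9, -2.6], "jaw": 0.3}]}}

```text
clock: 5.52
ee_pos: [0.4175, 0.2148, 0.0399]
eef_rot: [1.186, 1.225, -1.187]
force: [0.2, 1.3, 0.1]
width: 0.0352
```

{"api": "move_arm", "payload": {"rows": [{"translation": [0.4, 0, 0], "delta_rot": [0, 0, 0], "jaw": 0.3}]}}

```text
clock: 5.6
ee_pos: [0.4175, 0.2145, 0.0362]
eef_rot: [1.185, 1.225, -1.187]
force: [-0.0, 0.8, -1.1]
width: 0.0357
```

Run:
```python
from h import *
go(.418,.213,.034,1.8); print(level(1.8),arm.read_state()["width"],arm.read_state()["force"])
```

```text
t 5.6 pos [0.4175 0.2145 0.0362] jaw yaw 1.8 tilt 0.09 shift cm [0.22 0.05 0.15] turn x deg -0.0
[-0.   0.   0.1] 0.03569964319579449 [-0.02282758  0.76531799 -1.14489029]
```

{"api": "move_arm", "payload": {"rows": [{"translation": [0.2, 0, 0], "delta_rot": [0, 0, 0], "jaw": 0.3}, {"translation": [0, 0, 0], "delta_rot": [0, 0, 0], "jaw": 0.58}, {"translation": [0, 0, 0], "delta_rot": [0, 0, 0], "jaw": 0.58}, {"translation": [0, 0, 0], "delta_rot": [0, 0, 0], "jaw": 0.58}]}}

```text
clock: 5.93
ee_pos: [0.4151, 0.2133, 0.0313]
eef_rot: [1.183, 1.226, -1.191]
force: [-0.2, -0.6, -0.4]
width: 0.0494
```

{"api": "move_arm", "payload": {"rows": [{"translation": [-2, 0, 0], "delta_rot": [0, 0, 0], "jaw": 0.58}, {"translation": [-3, 0, 0], "delta_rot": [0, 0, 0], "jaw": 0.58}, {"translation": [-3, 0, 0], "delta_rot": [0, 0, 0], "jaw": 0.58}, {"translation": [-4, 0, 0], "delta_rot": [0, 0, 0], "jaw": 0.58}, {"translation": [0, 0, 4], "delta_rot": [0, 0, 0], "jaw": 0.58}]}}

```text
clock: 6.35
ee_pos: [0.414, 0.1754, 0.153]
eef_rot: [1.173, 1.233, -1.193]
force: [1.5, -1.1, 1.1]
width: 0.0491
```

{"api": "move_arm", "payload": {"rows": [{"translation": [0, 1, 4], "delta_rot": [0, 0, 0], "jaw": 0.65}, {"translation": [0, 1, 4], "delta_rot": [0, 0, 0], "jaw": 0.65}, {"translation": [0, 1, 4], "delta_rot": [0, 0, 0], "jaw": 0.65}, {"translation": [0, 1, 4], "delta_rot": [0, 0, 0], "jaw": 0.65}, {"translation": [0, 1, 4], "delta_rot": [0, 0, 0], "jaw": 0.65}]}}

```text
clock: 6.77
ee_pos: [0.4734, -0.0247, 0.1595]
eef_rot: [1.171, 1.228, -1.175]
force: [0.9, 1.4, -0.4]
width: 0.0555
```

{"api": "move_arm", "payload": {"rows": [{"translation": [0, 1, 4], "delta_rot": [4, 0, 0], "jaw": 0.65}, {"translation": [0, 1, 4], "delta_rot": [4, 0, 0], "jaw": 0.65}, {"translation": [0, 0, 2], "delta_rot": [4, 0, 0], "jaw": 0.65}, {"translation": [0, 0, 0], "delta_rot": [0, 0, 0], "jaw": 0.65}]}}

```text
clock: 7.1
ee_pos: [0.4935, -0.133, 0.1615]
eef_rot: [1.337, 1.109, -1.337]
force: [-0.2, 0.0, 0.6]
width: 0.056
```

Run:
```python
from h import *
d=snap("top","m3"); print([p for p in parcels(d) if p[3][0]>.3 and -.4<p[3][1]<.4])
im=d["frame"]; cv2.imwrite("pics/m3c.png",cv2.resize(im[100:280,130:300],None,fx=3.3,fy=3.3,interpolation=cv2.INTER_CUBIC)[:,:,::-1])
go(.491,-.143,.12,-10); print(level(-10),arm.read_state()["width"])
```

```text
[('carton', (378, 191), 241.5, array([ 0.552, -0.295]), np.float64(-12.3), np.float64(45.0), np.float64(56.0)), ('carton', (371, 159), 256.0, array([ 0.641, -0.279]), np.float64(-0.5), np.float64(54.0), np.float64(47.0)), ('tin', (249, 195), 195.0, array([0.543, 0.05 ]), np.float64(3.6), np.float64(135.0), np.float64(13.0))]
t 7.15 pos [ 0.4936 -0.1317  0.1615] jaw yaw -10.1 tilt 0.54 shift cm [ 4.16 -0.09  1.14] turn x deg -0.1
[-0.1  0.3 -0.4] 0.05543169422168969
```

View pics/m3c.png

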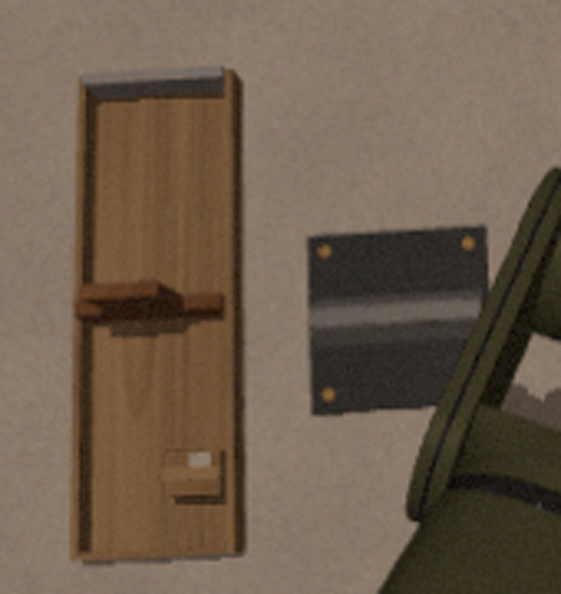

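The parcel lies flat in the −x bay at crop (193,475), and the tray hasn't moved. Next I grip the tin.

{"api": "move_arm", "payload": {"rows": [{"translation": [3, -0.1, 1.1], "delta_rot": [0, 0.3, -0.4], "jaw": 0.65}, {"translation": [3, 0, 0], "delta_rot": [0, 0, 0], "jaw": 0.65}, {"translation": [3, 0, 0], "delta_rot": [0, 0, 0], "jaw": 0.65}, {"translation": [0, 0, 0], "delta_rot": [0, 0, 0], "jaw": 0.65}]}}

```text
clock: 7.48
ee_pos: [0.4935, -0.1408, 0.0724]
eef_rot: [1.337, 1.117, -1.327]
force: [-1.8, 1.3, -0.9]
width: 0.0556
```

Run:
```python
from h import *
go(.491,-.143,.03,-10); print(level(-10),arm.read_state()["width"])
```

```text
t 7.48 pos [ 0.4935 -0.1408  0.0724] jaw yaw -9.7 tilt 0.49 shift cm [ 4.23 -0.24  0.26] turn x deg 0.3
[ 0.3 -0.  -0.5] 0.05564632618919917
```

{"api": "move_arm", "payload": {"rows": [{"translation": [2.5, -0.2, 0.2], "delta_rot": [0, 0, -0.5], "jaw": 0.65}, {"translation": [1.4, 0, 0], "delta_rot": [0, 0, 0], "jaw": 0.65}, {"translation": [0.2, 0, 0], "delta_rot": [0, 0, 0], "jaw": 0.65}]}}

```text
clock: 7.73
ee_pos: [0.4926, -0.1391, 0.0326]
eef_rot: [1.329, 1.127, -1.327]
force: [-1.0, 0.1, 0.5]
width: 0.0554
```

{"api": "move_arm", "payload": {"rows": [{"translation": [0, 0, 0], "delta_rot": [0, 0, 0], "jaw": 0.3}, {"translation": [0, 0, 0], "delta_rot": [0, 0, 0], "jaw": 0.3}, {"translation": [0, 0, 0], "delta_rot": [0, 0, 0], "jaw": 0.3}, {"translation": [0, 0, 0], "delta_rot": [0, 0, 0], "jaw": 0.3}]}}

```text
clock: 8.07
ee_pos: [0.4947, -0.1372, 0.037]
eef_rot: [1.327, 1.126, -1.321]
force: [0.3, -0.3, -0.2]
width: 0.0332
```

{"api": "move_arm", "payload": {"rows": [{"translation": [-2, 0, 0], "delta_rot": [0, 0, 0], "jaw": 0.3}, {"translation": [-4, 0, 0], "delta_rot": [-4, 0, 0], "jaw": 0.3}, {"translation": [-4, 0, 0], "delta_rot": [-4, 0, 0], "jaw": 0.3}, {"translation": [-3, 0, 0], "delta_rot": [-4, 0, 0], "jaw": 0.3}, {"translation": [0, 0, 0], "delta_rot": [0, 0, 0], "jaw": 0.3}]}}

```text
clock: 8.48
ee_pos: [0.4932, -0.1363, 0.1744]
eef_rot: [1.165, 1.235, -1.16]
force: [1.0, -0.5, -0.2]
width: 0.0336
```

{"api": "move_arm", "payload": {"rows": [{"translation": [0, -0.8, -4], "delta_rot": [0, 0, 0], "jaw": 0.3}, {"translation": [0, -0.8, -4], "delta_rot": [0, 0, 0], "jaw": 0.3}, {"translation": [0, -0.8, -4], "delta_rot": [0, 0, 0], "jaw": 0.3}, {"translation": [0, -0.8, -4], "delta_rot": [0, 0, 0], "jaw": 0.3}, {"translation": [0, -0.8, -4], "delta_rot": [0, 0, 0], "jaw": 0.3}]}}

```text
clock: 8.9
ee_pos: [0.4454, 0.0598, 0.1819]
eef_rot: [1.183, 1.209, -1.162]
force: [0.7, 0.2, -1.9]
width: 0.0335
```

{"api": "move_arm", "payload": {"rows": [{"translation": [0, -0.8, -4], "delta_rot": [0, 0, 0], "jaw": 0.3}, {"translation": [0, -0.8, -4], "delta_rot": [0, 0, 0], "jaw": 0.3}, {"translation": [0, -0.8, -4], "delta_rot": [0, 0, 0], "jaw": 0.3}, {"translation": [0, -0.8, -4], "delta_rot": [0, 0, 0], "jaw": 0.3}, {"translation": [0, -0.6, -4], "delta_rot": [0, 0, 0], "jaw": 0.3}]}}

```text
clock: 9.32
ee_pos: [0.3952, 0.2625, 0.1822]
eef_rot: [1.192, 1.202, -1.158]
force: [1.0, 0.2, -1.3]
width: 0.0338
```

Run:
```python
from h import *
go(.416,.269,.1,1.8); print(level(1.8),arm.read_state()["width"])
```

```text
t 9.32 pos [0.3952 0.2625 0.1822] jaw yaw 2.3 tilt 1.81 shift cm [ 8.28  1.85 -0.6 ] turn x deg 0.5
[ 0.5  0.2 -1.8] 0.03377412884588138
```

{"api": "move_arm", "payload": {"rows": [{"translation": [0, 1.8, -0.6], "delta_rot": [0.5, 0.2, -1.8], "jaw": 0.3}, {"translation": [3, 0, 0], "delta_rot": [0, 0, 0], "jaw": 0.3}, {"translation": [3, 0, 0], "delta_rot": [0, 0, 0], "jaw": 0.3}, {"translation": [3, 0, 0], "delta_rot": [0, 0, 0], "jaw": 0.3}]}}

```text
clock: 9.65
ee_pos: [0.4153, 0.2847, 0.1012]
eef_rot: [1.193, 1.227, -1.153]
force: [0.3, -0.1, -1.8]
width: 0.0335
```

Run:
```python
from h import *
go(.416,.269,.044,1.8); print(level(1.8),arm.read_state()["width"])
```

```text
t 9.65 pos [0.4153 0.2847 0.1012] jaw yaw 2.7 tilt 1.34 shift cm [ 5.7  -0.12  1.65] turn x deg 0.9
[ 0.9 -0.8 -1.1] 0.0335275317253781
```

{"api": "move_arm", "payload": {"rows": [{"translation": [1.0, -0.1, 1.6], "delta_rot": [0.9, -0.8, -1.1], "jaw": 0.3}, {"translation": [2, 0, 0], "delta_rot": [0, 0, 0], "jaw": 0.3}, {"translation": [1.5, 0, 0], "delta_rot": [0, 0, 0], "jaw": 0.3}]}}

```text
clock: 9.9
ee_pos: [0.4128, 0.267, 0.0515]
eef_rot: [1.18, 1.225, -1.192]
force: [-0.2, 0.2, -2.5]
width: 0.0337
```

Run:
```python
from h import *
go(.416,.269,.044,1.8); print(level(1.8),arm.read_state()["width"],arm.read_state()["force"])
```

```text
t 9.9 pos [0.4128 0.267  0.0515] jaw yaw 1.8 tilt 0.42 shift cm [ 0.74  0.33 -0.19] turn x deg 0.0
[0.  0.2 0.3] 0.033693716547687255 [-0.17413559  0.18426795 -2.4733392 ]
```

Release the tin, then go to the carton at (.617,−.157).

{"api": "move_arm", "payload": {"rows": [{"translation": [0.5, 0.3, -0.1], "delta_rot": [0, 0, 0], "jaw": 0.3}, {"translation": [0.2, 0, 0], "delta_rot": [0, 0, 0], "jaw": 0.3}, {"translation": [0, 0, 0], "delta_rot": [0, 0, 0], "jaw": 0.56}, {"translation": [0, 0, 0], "delta_rot": [0, 0, 0], "jaw": 0.56}, {"translation": [0, 0, 0], "delta_rot": [0, 0, 0], "jaw": 0.56}]}}

```text
clock: 10.32
ee_pos: [0.4166, 0.266, 0.0448]
eef_rot: [1.181, 1.223, -1.197]
force: [0.5, -0.5, 0.3]
width: 0.048
```

{"api": "move_arm", "payload": {"rows": [{"translation": [-2, 0, 0], "delta_rot": [0, 0, 0], "jaw": 0.56}, {"translation": [-3, 0, 0], "delta_rot": [0, 0, 0], "jaw": 0.56}, {"translation": [-4, 0, 0], "delta_rot": [0, 0, 0], "jaw": 0.56}, {"translation": [-3, 0, 0], "delta_rot": [0, 0, 0], "jaw": 0.56}, {"translation": [-1, 0, 4], "delta_rot": [0, 0, 0], "jaw": 0.56}]}}

```text
clock: 10.73
ee_pos: [0.4184, 0.2298, 0.1829]
eef_rot: [1.179, 1.226, -1.192]
force: [1.9, -0.9, 0.4]
width: 0.0478
```

{"api": "move_arm", "payload": {"rows": [{"translation": [0, 1, 4], "delta_rot": [0, 0, 0], "jaw": 0.65}, {"translation": [0, 2, 4], "delta_rot": [0, 0, 0], "jaw": 0.65}, {"translation": [0, 2, 4], "delta_rot": [0, 0, 0], "jaw": 0.65}, {"translation": [0, 2, 4], "delta_rot": [0, 0, 0], "jaw": 0.65}, {"translation": [0, 2, 4], "delta_rot": [0, 0, 0], "jaw": 0.65}]}}

```text
clock: 11.15
ee_pos: [0.5134, 0.0442, 0.1997]
eef_rot: [1.188, 1.213, -1.16]
force: [0.9, -0.2, 0.3]
width: 0.0553
```

{"api": "move_arm", "payload": {"rows": [{"translation": [0, 2, 4], "delta_rot": [0, 0, 0], "jaw": 0.65}, {"translation": [0, 2, 4], "delta_rot": [0, 0, 0], "jaw": 0.65}, {"translation": [0, 2, 4], "delta_rot": [0, 0, 0], "jaw": 0.65}, {"translation": [0, 2, 3], "delta_rot": [0, 0, 0], "jaw": 0.65}, {"translation": [0, 0, 0], "delta_rot": [0, 0, 0], "jaw": 0.65}]}}

```text
clock: 11.57
ee_pos: [0.5993, -0.1023, 0.2112]
eef_rot: [1.197, 1.193, -1.155]
force: [-1.2, -0.3, 0.3]
width: 0.0554
```

Run:
```python
from h import *
d=snap("top","m4"); print([p for p in parcels(d) if p[3][0]>.3 and -.4<p[3][1]<.4])
go(.617,-.157,.1,-2); print(level(-2),arm.read_state()["width"])
```

```text
[('carton', (378, 191), 229.5, array([ 0.551, -0.295]), np.float64(-16.0), np.float64(45.0), np.float64(55.0)), ('carton', (370, 159), 261.0, array([ 0.641, -0.277]), np.float64(-0.5), np.float64(57.0), np.float64(47.0)), ('tin', (166, 245), 197.5, array([0.414, 0.262]), np.float64(-0.5), np.float64(47.0), np.float64(28.0)), ('tin', (176, 123), 112.5, array([0.746, 0.253]), np.float64(2.5), np.float64(111.0), np.float64(11.0))]
t 11.62 pos [ 0.5981 -0.1004  0.2112] jaw yaw 2.2 tilt 2.25 shift cm [11.2   1.24  5.68] turn x deg 4.2
[ 4.2  0.2 -2.2] 0.05554282096254905
```

{"api": "move_arm", "payload": {"rows": [{"translation": [0, 1.2, 3.0], "delta_rot": [5, 0.2, -2.2], "jaw": 0.65}, {"translation": [3, 0, 2.7], "delta_rot": [2, 0, 0], "jaw": 0.65}, {"translation": [3, 0, 0], "delta_rot": [0, 0, 0], "jaw": 0.65}, {"translation": [3, 0, 0], "delta_rot": [0, 0, 0], "jaw": 0.65}, {"translation": [2, 0, 0], "delta_rot": [0, 0, 0], "jaw": 0.65}]}}

```text
clock: 12.03
ee_pos: [0.6149, -0.1577, 0.1108]
eef_rot: [1.28, 1.151, -1.262]
force: [-1.0, -0.1, -0.2]
width: 0.0553
```

Run:
```python
from h import *
go(.617,-.157,.03,-5); print(level(-5),arm.read_state()["width"])
```

```text
t 12.03 pos [ 0.6149 -0.1577  0.1108] jaw yaw -5.1 tilt 1.03 shift cm [ 8.09  0.06 -0.11] turn x deg -0.1
[-0.1  0.1 -1. ] 0.05529047771247266
```

{"api": "move_arm", "payload": {"rows": [{"translation": [3, 0, 0], "delta_rot": [0, 0, -1.0], "jaw": 0.65}, {"translation": [3, 0, 0], "delta_rot": [0, 0, 0], "jaw": 0.65}, {"translation": [1.6, 0, 0], "delta_rot": [0, 0, 0], "jaw": 0.65}, {"translation": [0.5, 0, 0], "delta_rot": [0, 0, 0], "jaw": 0.65}]}}

```text
clock: 12.37
ee_pos: [0.6138, -0.1533, 0.0274]
eef_rot: [1.271, 1.167, -1.273]
force: [0.4, -0.0, -0.1]
width: 0.0557
```

{"api": "move_arm", "payload": {"rows": [{"translation": [0, 0, 0], "delta_rot": [0, 0, 0], "jaw": 0.3}, {"translation": [0, 0, 0], "delta_rot": [0, 0, 0], "jaw": 0.3}, {"translation": [0, 0, 0], "delta_rot": [0, 0, 0], "jaw": 0.3}, {"translation": [0, 0, 0], "delta_rot": [0, 0, 0], "jaw": 0.3}]}}

```text
clock: 12.7
ee_pos: [0.6147, -0.151, 0.0308]
eef_rot: [1.27, 1.167, -1.269]
force: [0.3, 0.5, -1.0]
width: 0.0376
```

{"api": "move_arm", "payload": {"rows": [{"translation": [-2, 0, 0], "delta_rot": [0, 0, 0], "jaw": 0.3}, {"translation": [-4, 0, 0], "delta_rot": [-3.4, 0, 0], "jaw": 0.3}, {"translation": [-4, 0, 0], "delta_rot": [-3.4, 0, 0], "jaw": 0.3}, {"translation": [-3, 0, 0], "delta_rot": [0, 0, 0], "jaw": 0.3}, {"translation": [0, 0, 0], "delta_rot": [0, 0, 0], "jaw": 0.3}]}}

```text
clock: 13.12
ee_pos: [0.6145, -0.1504, 0.17]
eef_rot: [1.179, 1.224, -1.176]
force: [0.8, -0.4, 0.0]
width: 0.0373
```

{"api": "move_arm", "payload": {"rows": [{"translation": [0, 0, -4], "delta_rot": [0, 0, 0], "jaw": 0.3}, {"translation": [0, 0, -4], "delta_rot": [0, 0, 0], "jaw": 0.3}, {"translation": [0, 0, -4], "delta_rot": [0, 0, 0], "jaw": 0.3}, {"translation": [0, 0, -4], "delta_rot": [0, 0, 0], "jaw": 0.3}, {"translation": [0, 0, -4], "delta_rot": [0, 0, 0], "jaw": 0.3}]}}

```text
clock: 13.53
ee_pos: [0.6117, 0.0469, 0.181]
eef_rot: [1.195, 1.196, -1.174]
force: [0.6, -0.1, 0.6]
width: 0.0377
```

{"api": "move_arm", "payload": {"rows": [{"translation": [0, 0, -4], "delta_rot": [0, 0, 0], "jaw": 0.3}, {"translation": [0, 0, -4], "delta_rot": [0, 0, 0], "jaw": 0.3}, {"translation": [0, 0, -4], "delta_rot": [0, 0, 0], "jaw": 0.3}, {"translation": [0, 0, -4], "delta_rot": [0, 0, 0], "jaw": 0.3}, {"translation": [0, 0, -3], "delta_rot": [0, 0, 0], "jaw": 0.3}]}}

```text
clock: 13.95
ee_pos: [0.6056, 0.2471, 0.1845]
eef_rot: [1.202, 1.191, -1.167]
force: [0.4, -0.5, -1.2]
width: 0.0375
```

Run:
```python
from h import *
go(.625,.275,.1,1.8); print(level(1.8),arm.read_state()["width"])
```

```text
t 13.95 pos [0.6056 0.2471 0.1845] jaw yaw 1.5 tilt 2.07 shift cm [ 8.5   1.71 -2.8 ] turn x deg -0.3
[-0.3  0.4 -2. ] 0.0375110773406964
```

{"api": "move_arm", "payload": {"rows": [{"translation": [0, 1.7, -1.2], "delta_rot": [-0.3, 0.4, -2.0], "jaw": 0.3}, {"translation": [3, 0, 0], "delta_rot": [0, 0, 0], "jaw": 0.3}, {"translation": [3, 0, 0], "delta_rot": [0, 0, 0], "jaw": 0.3}, {"translation": [2, 0, 0], "delta_rot": [0, 0, 0], "jaw": 0.3}, {"translation": [0, 0, 0], "delta_rot": [0, 0, 0], "jaw": 0.3}]}}

```text
clock: 14.37
ee_pos: [0.6242, 0.272, 0.1099]
eef_rot: [1.188, 1.225, -1.165]
force: [-2.1, -0.2, -1.6]
width: 0.0376
```

Run:
```python
from h import *
go(.625,.275,.038,1.8); print(level(1.8),arm.read_state()["width"])
```

```text
t 14.37 pos [0.6242 0.272  0.1099] jaw yaw 2.5 tilt 0.82 shift cm [ 7.19  0.01 -0.25] turn x deg 0.7
[ 0.7 -0.4 -0.7] 0.037569624763111785
```

{"api": "move_arm", "payload": {"rows": [{"translation": [1.5, 0, -0.2], "delta_rot": [0.7, -0.4, -0.7], "jaw": 0.3}, {"translation": [2, 0, 0], "delta_rot": [0, 0, 0], "jaw": 0.3}, {"translation": [2, 0, 0], "delta_rot": [0, 0, 0], "jaw": 0.3}, {"translation": [1, 0, 0], "delta_rot": [0, 0, 0], "jaw": 0.3}]}}

```text
clock: 14.7
ee_pos: [0.6282, 0.2756, 0.0509]
eef_rot: [1.194, 1.218, -1.178]
force: [-0.2, 0.3, -0.9]
width: 0.0375
```

Run:
```python
from h import *
go(.625,.275,.038,1.8); print(level(1.8),arm.read_state()["width"],arm.read_state()["force"])
```

```text
t 14.7 pos [0.6282 0.2756 0.0509] jaw yaw 1.7 tilt 0.62 shift cm [ 1.29 -0.33  0.05] turn x deg -0.1
[-0.1 -0.2 -0.6] 0.03750228763755483 [-0.18457337  0.3014696  -0.91006111]
```

{"api": "move_arm", "payload": {"rows": [{"translation": [1.0, -0.3, 0], "delta_rot": [0, -0.2, -0.6], "jaw": 0.3}, {"translation": [0.3, 0, 0], "delta_rot": [0, 0, 0], "jaw": 0.3}, {"translation": [0, 0, 0], "delta_rot": [0, 0, 0], "jaw": 0.58}, {"translation": [0, 0, 0], "delta_rot": [0, 0, 0], "jaw": 0.58}, {"translation": [0, 0, 0], "delta_rot": [0, 0, 0], "jaw": 0.58}]}}

```text
clock: 15.12
ee_pos: [0.6266, 0.2755, 0.0404]
eef_rot: [1.189, 1.221, -1.186]
force: [0.6, -0.7, 0.0]
width: 0.0498
```

{"api": "move_arm", "payload": {"rows": [{"translation": [-2, 0, 0], "delta_rot": [0, 0, 0], "jaw": 0.58}, {"translation": [-3, 0, 0], "delta_rot": [0, 0, 0], "jaw": 0.58}, {"translation": [-4, 0, 0], "delta_rot": [0, 0, 0], "jaw": 0.58}, {"translation": [-4, 0, 0], "delta_rot": [0, 0, 0], "jaw": 0.58}, {"translation": [-1, 0, 4], "delta_rot": [0, 0, 0], "jaw": 0.58}]}}

```text
clock: 15.53
ee_pos: [0.626, 0.2392, 0.1856]
eef_rot: [1.184, 1.227, -1.184]
force: [0.1, 0.2, 2.2]
width: 0.0498
```

{"api": "move_arm", "payload": {"rows": [{"translation": [0, 0, 4], "delta_rot": [0, 0, 0], "jaw": 0.68}, {"translation": [0, 0, 4], "delta_rot": [0, 0, 0], "jaw": 0.68}, {"translation": [0, 0, 4], "delta_rot": [0, 0, 0], "jaw": 0.68}, {"translation": [0, 0, 4], "delta_rot": [0, 0, 0], "jaw": 0.68}, {"translation": [0, 0, 4], "delta_rot": [0, 0, 0], "jaw": 0.68}]}}

```text
clock: 15.95
ee_pos: [0.6393, 0.0361, 0.204]
eef_rot: [1.193, 1.212, -1.155]
force: [-0.0, -0.1, -0.2]
width: 0.0581
```

{"api": "move_arm", "payload": {"rows": [{"translation": [0, 0, 4], "delta_rot": [0, 0, 0], "jaw": 0.68}, {"translation": [0, 0, 4], "delta_rot": [0, 0, 0], "jaw": 0.68}, {"translation": [0, 0, 4], "delta_rot": [0, 0, 0], "jaw": 0.68}, {"translation": [0, 0, 4], "delta_rot": [0, 0, 0], "jaw": 0.68}, {"translation": [0, 0, 0], "delta_rot": [0, 0, 0], "jaw": 0.68}]}}

```text
clock: 16.37
ee_pos: [0.6475, -0.1374, 0.2136]
eef_rot: [1.2, 1.193, -1.151]
force: [1.0, 0.3, 0.4]
width: 0.0579
```

Run:
```python
from h import *
d=snap("top","m5"); print([p for p in parcels(d) if p[3][0]>.3 and -.4<p[3][1]<.4])
go(.641,-.278,.1,-1); print(level(-1),arm.read_state()["width"])
```

```text
[('carton', (378, 191), 231.5, array([ 0.551, -0.295]), np.float64(-16.0), np.float64(45.0), np.float64(55.0)), ('carton', (370, 159), 263.0, array([ 0.641, -0.277]), np.float64(-0.5), np.float64(57.0), np.float64(47.0)), ('tin', (166, 245), 197.5, array([0.414, 0.262]), np.float64(-0.5), np.float64(47.0), np.float64(28.0)), ('tin', (176, 123), 111.5, array([0.746, 0.253]), np.float64(2.5), np.float64(111.0), np.float64(11.0))]
t 16.42 pos [ 0.6476 -0.1348  0.2138] jaw yaw 2.2 tilt 2.51 shift cm [11.34 -1.71 14.27] turn x deg 3.2
[ 3.2 -0.  -2.5] 0.058018897175918176
```

{"api": "move_arm", "payload": {"rows": [{"translation": [0, -0.5, 3.5], "delta_rot": [3.2, 0, -2.5], "jaw": 0.68}, {"translation": [0, 0, 4], "delta_rot": [0, 0, 0], "jaw": 0.68}, {"translation": [0, 0, 4], "delta_rot": [0, 0, 0], "jaw": 0.68}, {"translation": [2, 0, 2], "delta_rot": [0, 0, 0], "jaw": 0.68}, {"translation": [3, 0, 0], "delta_rot": [0, 0, 0], "jaw": 0.68}]}}

```text
clock: 16.83
ee_pos: [0.6487, -0.2724, 0.1775]
eef_rot: [1.224, 1.182, -1.208]
force: [-0.3, -0.3, -0.4]
width: 0.058
```

{"api": "move_arm", "payload": {"rows": [{"translation": [3, 0, 0], "delta_rot": [0, 0, 0], "jaw": 0.68}, {"translation": [2, 0, 0], "delta_rot": [0, 0, 0], "jaw": 0.68}, {"translation": [0, 0, 0], "delta_rot": [0, 0, 0], "jaw": 0.68}]}}

```text
clock: 17.08
ee_pos: [0.6491, -0.2711, 0.1234]
eef_rot: [1.225, 1.185, -1.209]
force: [-0.7, -0.1, -0.7]
width: 0.0583
```

Run:
```python
from h import *
go(.641,-.278,.03,-1); print(level(-1),arm.read_state()["width"])
```

```text
t 17.08 pos [ 0.6491 -0.2711  0.1234] jaw yaw -0.9 tilt 1.07 shift cm [ 9.32 -0.96  0.65] turn x deg 0.1
[ 0.1  0.3 -1. ] 0.058335459207215175
```

{"api": "move_arm", "payload": {"rows": [{"translation": [1.5, -0.8, 0.6], "delta_rot": [0, 0.3, -1.0], "jaw": 0.68}, {"translation": [3, 0, 0], "delta_rot": [0, 0, 0], "jaw": 0.68}, {"translation": [3, 0, 0], "delta_rot": [0, 0, 0], "jaw": 0.68}, {"translation": [1.5, 0, 0], "delta_rot": [0, 0, 0], "jaw": 0.68}, {"translation": [0.6, 0, 0], "delta_rot": [0, 0, 0], "jaw": 0.68}]}}

```text
clock: 17.5
ee_pos: [0.6462, -0.2765, 0.0327]
eef_rot: [1.217, 1.194, -1.211]
force: [0.0, -0.0, 0.7]
width: 0.0579
```

{"api": "move_arm", "payload": {"rows": [{"translation": [0, 0, 0], "delta_rot": [0, 0, 0], "jaw": 0.3}, {"translation": [0, 0, 0], "delta_rot": [0, 0, 0], "jaw": 0.3}, {"translation": [0, 0, 0], "delta_rot": [0, 0, 0], "jaw": 0.3}, {"translation": [0, 0, 0], "delta_rot": [0, 0, 0], "jaw": 0.3}]}}

```text
clock: 17.83
ee_pos: [0.6477, -0.2765, 0.0358]
eef_rot: [1.216, 1.192, -1.21]
force: [0.0, -0.3, 0.6]
width: 0.0395
```

Run:
```python
from h import *
go(.663,.22,.18,1.8); print(level(1.8),arm.read_state()["width"])
```

```text
t 17.83 pos [ 0.6477 -0.2765  0.0358] jaw yaw -0.5 tilt 0.76 shift cm [-14.71   1.28 -49.57] turn x deg -2.3
[-2.3  0.4 -0.7] 0.03951516796872227
```

{"api": "move_arm", "payload": {"rows": [{"translation": [-2, 0, 0], "delta_rot": [0, 0, 0], "jaw": 0.3}, {"translation": [-4, 0, 0], "delta_rot": [-2.3, 0.4, -0.7], "jaw": 0.3}, {"translation": [-4, 0, 0], "delta_rot": [0, 0, 0], "jaw": 0.3}, {"translation": [-3, 0, 0], "delta_rot": [0, 0, 0], "jaw": 0.3}, {"translation": [0, 0, -3], "delta_rot": [0, 0, 0], "jaw": 0.3}]}}

```text
clock: 18.25
ee_pos: [0.6461, -0.2498, 0.1745]
eef_rot: [1.187, 1.221, -1.187]
force: [0.7, 0.2, 1.1]
width: 0.0392
```

{"api": "move_arm", "payload": {"rows": [{"translation": [0, 0.2, -4], "delta_rot": [0, 0, -0.5], "jaw": 0.3}, {"translation": [0, 0.2, -4], "delta_rot": [0, 0, -0.5], "jaw": 0.3}, {"translation": [0, 0.2, -4], "delta_rot": [0, 0, -0.5], "jaw": 0.3}, {"translation": [0, 0.2, -4], "delta_rot": [0, 0, -0.5], "jaw": 0.3}, {"translation": [0, 0.2, -4], "delta_rot": [0, 0, -0.5], "jaw": 0.3}]}}

```text
clock: 18.67
ee_pos: [0.6551, -0.0487, 0.1894]
eef_rot: [1.178, 1.225, -1.215]
force: [0.6, -0.2, -1.5]
width: 0.0392
```

{"api": "move_arm", "payload": {"rows": [{"translation": [0, 0.2, -4], "delta_rot": [0, 0, -0.3], "jaw": 0.3}, {"translation": [0, 0.2, -4], "delta_rot": [0, 0, -0.3], "jaw": 0.3}, {"translation": [0, 0.2, -4], "delta_rot": [0, 0, -0.3], "jaw": 0.3}, {"translation": [0, 0, -4], "delta_rot": [0, 0, -0.3], "jaw": 0.3}, {"translation": [0, 0, -4], "delta_rot": [0, 0, 0], "jaw": 0.3}]}}

```text
clock: 19.08
ee_pos: [0.659, 0.1599, 0.1972]
eef_rot: [1.176, 1.23, -1.22]
force: [1.1, -0.8, -0.6]
width: 0.0389
```

{"api": "move_arm", "payload": {"rows": [{"translation": [0, 0, -3], "delta_rot": [0, 0, 0], "jaw": 0.3}, {"translation": [0, 0, 0], "delta_rot": [0, 0, 0], "jaw": 0.3}]}}

```text
clock: 19.25
ee_pos: [0.658, 0.1989, 0.2003]
eef_rot: [1.175, 1.232, -1.21]
force: [-0.4, -0.4, -1.2]
width: 0.0394
```

Run:
```python
from h import *
go(.663,.22,.1,1.8); print(level(1.8),arm.read_state()["width"])
```

```text
t 19.25 pos [0.658  0.1989 0.2003] jaw yaw 1.4 tilt 1.3 shift cm [10.    0.77 -2.16] turn x deg -0.4
[-0.4  0.4  1.2] 0.03938876188004079
```

{"api": "move_arm", "payload": {"rows": [{"translation": [1, 0.5, -1.8], "delta_rot": [-0.4, 0.4, 1.2], "jaw": 0.3}, {"translation": [3, 0, 0], "delta_rot": [0, 0, 0], "jaw": 0.3}, {"translation": [3, 0, 0], "delta_rot": [0, 0, 0], "jaw": 0.3}, {"translation": [2, 0, 0], "delta_rot": [0, 0, 0], "jaw": 0.3}, {"translation": [0, 0, 0], "delta_rot": [0, 0, 0], "jaw": 0.3}]}}

```text
clock: 19.67
ee_pos: [0.6675, 0.2218, 0.1191]
eef_rot: [1.193, 1.216, -1.165]
force: [-0.7, 0.2, -1.1]
width: 0.0397
```

Run:
```python
from h import *
go(.663,.22,.043,1.8); print(level(1.8),arm.read_state()["width"])
```

```text
t 19.67 pos [0.6675 0.2218 0.1191] jaw yaw 2.2 tilt 1.12 shift cm [ 7.6  -0.6   0.19] turn x deg 0.4
[ 0.4 -0.2 -1.1] 0.039700292686947476
```

{"api": "move_arm", "payload": {"rows": [{"translation": [1.5, -0.4, 0.2], "delta_rot": [0.4, -0.2, -1.1], "jaw": 0.3}, {"translation": [2, 0, 0], "delta_rot": [0, 0, 0], "jaw": 0.3}, {"translation": [2, 0, 0], "delta_rot": [0, 0, 0], "jaw": 0.3}, {"translation": [1.3, 0, 0], "delta_rot": [0, 0, 0], "jaw": 0.3}]}}

```text
clock: 20.0
ee_pos: [0.6698, 0.2202, 0.0603]
eef_rot: [1.199, 1.217, -1.177]
force: [-7.5, 5.3, 23.6]
width: 0.0398
```

Run:
```python
from h import *
go(.663,.22,.043,1.8); print(level(1.8),arm.read_state()["width"],arm.read_state()["force"])
```

```text
t 20.0 pos [0.6698 0.2202 0.0603] jaw yaw 1.6 tilt 0.78 shift cm [ 1.72 -0.7   0.01] turn x deg -0.2
[-0.2 -0.3 -0.7] 0.03984819525196013 [-7.46584697  5.2644121  23.5916677 ]
```

Contact of 24 N at z=.060, so the parcel probably caught the −y wall. I back up and look.

{"api": "move_arm", "payload": {"rows": [{"translation": [-2, 0, 0], "delta_rot": [0, 0, 0], "jaw": 0.3}, {"translation": [-1, 0, 0], "delta_rot": [-0.2, -0.3, -0.7], "jaw": 0.3}]}}

```text
clock: 20.17
ee_pos: [0.6682, 0.2191, 0.0886]
eef_rot: [1.184, 1.227, -1.191]
force: [1.4, 0.1, 1.0]
width: 0.0391
```

Run:
```python
from h import *
d=snap("top","m6");im=d["frame"]
e=snap("side");je=e["frame"]
a=cv2.resize(im[100:280,130:300],None,fx=3,fy=3,interpolation=cv2.INTER_CUBIC)
b=cv2.resize(je[110:210,260:400],None,fx=2,fy=2,interpolation=cv2.INTER_CUBIC)
c=np.zeros((540,790,3),np.uint8); c[:,:510]=a; c[:200,510:790]=b
cv2.imwrite("pics/m6c.png",cv2.convertScaleAbs(c,alpha=1.5)[:,:,::-1])
go(.663,.22,.043,1.8); print(level(1.8),arm.read_state()["width"],arm.read_state()["force"])
```

```text
t 20.27 pos [0.6689 0.2192 0.0889] jaw yaw 1.7 tilt 0.18 shift cm [ 4.59 -0.58 -0.1 ] turn x deg -0.1
[-0.1  0.   0.2] 0.03913419870708364 [-0.76902498 -0.49092389 -0.39818285]
```

View pics/m6c.png

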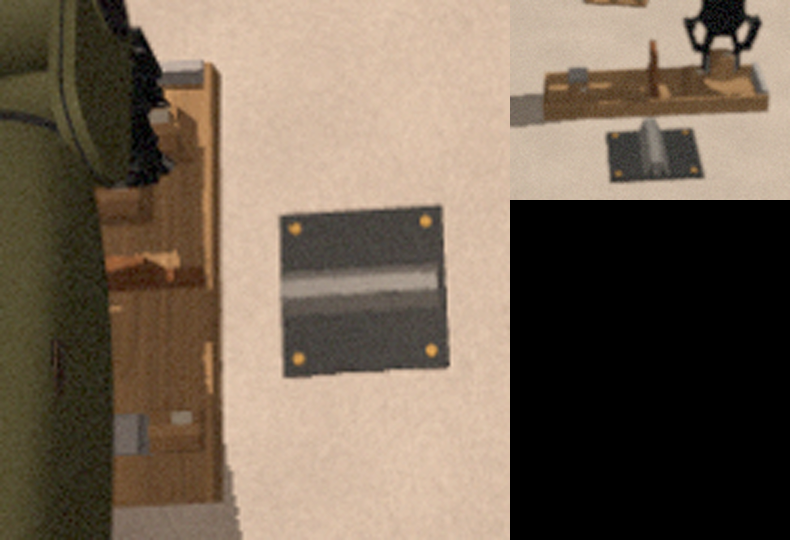

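The view shows the held carton over the +x bay at crop (165,130), P2 at (125,205), and the −y wall at column 210. I shift it 6 mm towards +y and try again.

{"api": "move_arm", "payload": {"rows": [{"translation": [1.5, 0.3, -0.7], "delta_rot": [0, 0, 0], "jaw": 0.3}, {"translation": [1.2, 0, 0], "delta_rot": [0, 0, 0], "jaw": 0.3}, {"translation": [0.6, 0, 0], "delta_rot": [0, 0, 0], "jaw": 0.3}]}}

```text
clock: 20.52
ee_pos: [0.6737, 0.2265, 0.0559]
eef_rot: [1.19, 1.222, -1.186]
force: [-0.3, 0.3, -0.2]
width: 0.0394
```

Run:
```python
from h import *
go(.672,.226,.043,1.8); print(level(1.8),arm.read_state()["width"],arm.read_state()["force"])
```

```text
t 20.52 pos [0.6737 0.2265 0.0559] jaw yaw 1.6 tilt 0.15 shift cm [ 1.29 -0.18  0.04] turn x deg -0.2
[-0.2 -0.1 -0.1] 0.03939626017227452 [-0.26307866  0.34883989 -0.19962664]
```

No contact now. I lower it, release, and go for the last carton.

{"api": "move_arm", "payload": {"rows": [{"translation": [0.7, 0, 0], "delta_rot": [0, 0, 0], "jaw": 0.3}, {"translation": [0.4, 0, 0], "delta_rot": [0, 0, 0], "jaw": 0.3}]}}

```text
clock: 20.68
ee_pos: [0.6716, 0.226, 0.0397]
eef_rot: [1.186, 1.225, -1.191]
force: [0.5, 0.1, -0.7]
width: 0.0396
```

{"api": "move_arm", "payload": {"rows": [{"translation": [0.1, 0, 0], "delta_rot": [0, 0, 0], "jaw": 0.3}, {"translation": [0, 0, 0], "delta_rot": [0, 0, 0], "jaw": 0.6}, {"translation": [0, 0, 0], "delta_rot": [0, 0, 0], "jaw": 0.6}, {"translation": [0, 0, 0], "delta_rot": [0, 0, 0], "jaw": 0.6}]}}

```text
clock: 21.02
ee_pos: [0.6712, 0.2257, 0.0371]
eef_rot: [1.185, 1.226, -1.193]
force: [0.3, -0.3, 0.2]
width: 0.0512
```

{"api": "move_arm", "payload": {"rows": [{"translation": [-2, 0, 0], "delta_rot": [0, 0, 0], "jaw": 0.6}, {"translation": [-3, 0, 0], "delta_rot": [0, 0, 0], "jaw": 0.6}, {"translation": [-4, 0, 0], "delta_rot": [0, 0, 0], "jaw": 0.6}, {"translation": [-4, 0, 0], "delta_rot": [0, 0, 0], "jaw": 0.6}, {"translation": [-1, 0, 4], "delta_rot": [0, 0, 0], "jaw": 0.6}]}}

```text
clock: 21.43
ee_pos: [0.668, 0.1892, 0.1723]
eef_rot: [1.171, 1.24, -1.202]
force: [2.6, 0.0, 2.0]
width: 0.0513
```

{"api": "move_arm", "payload": {"rows": [{"translation": [0, -1, 4], "delta_rot": [0, 0, -0.4], "jaw": 0.68}, {"translation": [0, -1, 4], "delta_rot": [0, 0, -0.4], "jaw": 0.68}, {"translation": [0, -1, 4], "delta_rot": [0, 0, -0.4], "jaw": 0.68}, {"translation": [0, -1, 4], "delta_rot": [0, 0, -0.4], "jaw": 0.68}, {"translation": [0, -1, 4], "delta_rot": [0, 0, -0.4], "jaw": 0.68}]}}

```text
clock: 21.85
ee_pos: [0.6281, -0.0149, 0.1829]
eef_rot: [1.155, 1.258, -1.21]
force: [0.6, 0.2, 0.1]
width: 0.0578
```

{"api": "move_arm", "payload": {"rows": [{"translation": [0, -1, 4], "delta_rot": [0, 0, -0.4], "jaw": 0.68}, {"translation": [0, -1, 4], "delta_rot": [4, 0, -0.4], "jaw": 0.68}, {"translation": [0, -1, 4], "delta_rot": [4, 0, -0.4], "jaw": 0.68}, {"translation": [0, -1, 4], "delta_rot": [4, 0, -0.4], "jaw": 0.68}, {"translation": [0, -1, 4], "delta_rot": [4, 0, -0.4], "jaw": 0.68}]}}

```text
clock: 22.27
ee_pos: [0.5683, -0.2139, 0.1873]
eef_rot: [1.344, 1.129, -1.454]
force: [0.2, -0.8, -0.4]
width: 0.0582
```

Run:
```python
from h import *
d=snap("top","m7"); print([p for p in parcels(d) if p[3][0]>.3 and -.4<p[3][1]<.4])
go(.551,-.295,.15,-16); print(level(-16),arm.read_state()["width"])
```

```text
[('carton', (354, 286), 283.0, array([ 0.301, -0.226]), np.float64(-12.0), np.float64(49.0), np.float64(64.0)), ('tin', (166, 245), 197.5, array([0.414, 0.262]), np.float64(-0.5), np.float64(47.0), np.float64(28.0)), ('tin', (249, 195), 235.0, array([0.543, 0.05 ]), np.float64(2.9), np.float64(135.0), np.float64(15.0)), ('tin', (176, 123), 111.5, array([0.746, 0.253]), np.float64(2.5), np.float64(111.0), np.float64(11.0))]
t 22.32 pos [ 0.5657 -0.2201  0.1876] jaw yaw -14.7 tilt 4.55 shift cm [3.91 0.76 7.51] turn x deg 1.3
[1.4 1.5 4.3] 0.05818798623741963
```

{"api": "move_arm", "payload": {"rows": [{"translation": [0, 0.2, 2.0], "delta_rot": [0, 1.5, 4.3], "jaw": 0.68}, {"translation": [0, 0, 3], "delta_rot": [0, 0, 0], "jaw": 0.68}, {"translation": [0, 0, 2], "delta_rot": [0, 0, 0], "jaw": 0.68}, {"translation": [2, 0, 0], "delta_rot": [0, 0, 0], "jaw": 0.68}, {"translation": [0, 0, 0], "delta_rot": [0, 0, 0], "jaw": 0.68}]}}

```text
clock: 22.73
ee_pos: [0.5469, -0.2956, 0.1678]
eef_rot: [1.402, 1.069, -1.395]
force: [-0.6, 1.1, -1.7]
width: 0.0583
```

Run:
```python
from h import *
d=snap("top","m8"); print([p for p in parcels(d) if p[3][0]>.3 and -.4<p[3][1]<.4])
e=snap("side","s8");cv2.imwrite("pics/s8c.png",cv2.resize(np.hstack([e["frame"][160:300,280:440],d["frame"][120:260,280:440]]),None,fx=2.4,fy=2.4)[:,:,::-1])
go(.551,-.295,.08,-13); print(level(-13),arm.read_state()["width"])
```

```text
[('tin', (166, 245), 197.5, array([0.414, 0.262]), np.float64(-0.5), np.float64(47.0), np.float64(28.0)), ('tin', (249, 195), 212.5, array([0.543, 0.05 ]), np.float64(2.9), np.float64(135.0), np.float64(15.0)), ('tin', (176, 123), 107.5, array([0.746, 0.253]), np.float64(2.6), np.float64(111.0), np.float64(11.0))]
t 22.83 pos [ 0.5492 -0.296   0.1719] jaw yaw -14.9 tilt 0.67 shift cm [ 9.2   0.04 -0.15] turn x deg -1.9
[-1.9  0.1 -0.7] 0.05809126576480845
```

View pics/s8c.png

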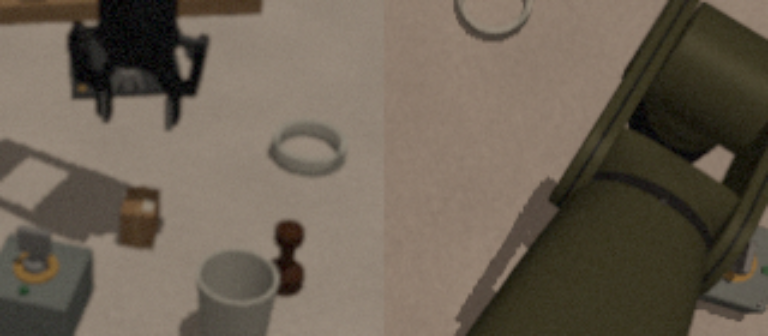

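The carton at side pixel (338,249) is where it was at the start. I descend and grip it.

{"api": "move_arm", "payload": {"rows": [{"translation": [3, 0, -0.1], "delta_rot": [-1.9, 0.1, -0.7], "jaw": 0.68}, {"translation": [3, 0, 0], "delta_rot": [0, 0, 0], "jaw": 0.68}, {"translation": [3, 0, 0], "delta_rot": [0, 0, 0], "jaw": 0.68}, {"translation": [3, 0, 0], "delta_rot": [0, 0, 0], "jaw": 0.68}, {"translation": [1, 0, 0], "delta_rot": [0, 0, 0], "jaw": 0.68}]}}

```text
clock: 23.25
ee_pos: [0.5596, -0.2957, 0.0507]
eef_rot: [1.371, 1.077, -1.359]
force: [-1.1, 0.7, -0.5]
width: 0.0581
```

Run:
```python
from h import *
go(.551,-.295,.031,-13); print(level(-13),arm.read_state()["width"])
```

```text
t 23.25 pos [ 0.5596 -0.2957  0.0507] jaw yaw -12.6 tilt 1.19 shift cm [ 1.95 -0.89  0.11] turn x deg 0.4
[ 0.4  0.4 -1.1] 0.058138871448973214
```

{"api": "move_arm", "payload": {"rows": [{"translation": [0.8, -0.7, 0.1], "delta_rot": [0.4, 0.4, -1.1], "jaw": 0.68}, {"translation": [1.0, 0, 0], "delta_rot": [0, 0, 0], "jaw": 0.68}, {"translation": [0.3, 0, 0], "delta_rot": [0, 0, 0], "jaw": 0.68}]}}

```text
clock: 23.5
ee_pos: [0.5536, -0.2934, 0.0293]
eef_rot: [1.373, 1.097, -1.373]
force: [-0.2, 0.1, -0.3]
width: 0.0585
```

{"api": "move_arm", "payload": {"rows": [{"translation": [0, 0, 0], "delta_rot": [0, 0, 0], "jaw": 0.3}, {"translation": [0, 0, 0], "delta_rot": [0, 0, 0], "jaw": 0.3}, {"translation": [0, 0, 0], "delta_rot": [0, 0, 0], "jaw": 0.3}, {"translation": [0, 0, 0], "delta_rot": [0, 0, 0], "jaw": 0.3}]}}

```text
clock: 23.83
ee_pos: [0.5561, -0.2947, 0.0335]
eef_rot: [1.373, 1.091, -1.369]
force: [0.1, 0.2, 0.0]
width: 0.0357
```

Run:
```python
from h import *
go(.483,.246,.18,1.8); print(level(1.8),arm.read_state()["width"])
```

```text
t 23.83 pos [ 0.5561 -0.2947  0.0335] jaw yaw -12.8 tilt 0.25 shift cm [-14.78 -19.06 -51.09] turn x deg -14.6
[-14.6   0.1  -0.2] 0.035669508817553756
```

{"api": "move_arm", "payload": {"rows": [{"translation": [-2, 0, 0], "delta_rot": [0, 0, 0], "jaw": 0.3}, {"translation": [-4, 0, 0], "delta_rot": [-4.8, 0, 0], "jaw": 0.3}, {"translation": [-4, 0, 0], "delta_rot": [-4.8, 0, 0], "jaw": 0.3}, {"translation": [-4, 0, 0], "delta_rot": [-4.8, 0, 0], "jaw": 0.3}, {"translation": [0, 0, -3], "delta_rot": [0, 0, 0], "jaw": 0.3}]}}

```text
clock: 24.25
ee_pos: [0.5537, -0.2673, 0.1796]
eef_rot: [1.183, 1.222, -1.182]
force: [1.4, -0.9, 1.9]
width: 0.0354
```

{"api": "move_arm", "payload": {"rows": [{"translation": [0, -0.6, -4], "delta_rot": [0, 0, -0.4], "jaw": 0.3}, {"translation": [0, -0.6, -4], "delta_rot": [0, 0, -0.4], "jaw": 0.3}, {"translation": [0, -0.6, -4], "delta_rot": [0, 0, -0.4], "jaw": 0.3}, {"translation": [0, -0.6, -4], "delta_rot": [0, 0, -0.4], "jaw": 0.3}, {"translation": [0, -0.6, -4], "delta_rot": [0, 0, -0.4], "jaw": 0.3}]}}

```text
clock: 24.67
ee_pos: [0.5199, -0.0672, 0.1904]
eef_rot: [1.176, 1.222, -1.205]
force: [1.1, 1.2, 0.1]
width: 0.0351
```

{"api": "move_arm", "payload": {"rows": [{"translation": [0, -0.6, -4], "delta_rot": [0, 0, -0.4], "jaw": 0.3}, {"translation": [0, -0.6, -4], "delta_rot": [0, 0, -0.4], "jaw": 0.3}, {"translation": [0, -0.6, -4], "delta_rot": [0, 0, -0.4], "jaw": 0.3}, {"translation": [0, -0.6, -4], "delta_rot": [0, 0, -0.4], "jaw": 0.3}, {"translation": [0, -0.6, -4], "delta_rot": [0, 0, -0.4], "jaw": 0.3}]}}

```text
clock: 25.08
ee_pos: [0.4832, 0.1384, 0.1946]
eef_rot: [1.166, 1.239, -1.225]
force: [0.9, 0.5, -0.9]
width: 0.0358
```

{"api": "move_arm", "payload": {"rows": [{"translation": [0, -0.5, -4], "delta_rot": [0, 0, 0], "jaw": 0.3}, {"translation": [0, 0, -3], "delta_rot": [0, 0, 0], "jaw": 0.3}, {"translation": [0, 0, 0], "delta_rot": [0, 0, 0], "jaw": 0.3}]}}

```text
clock: 25.33
ee_pos: [0.4747, 0.2167, 0.1973]
eef_rot: [1.167, 1.24, -1.214]
force: [-0.3, -1.3, 0.3]
width: 0.0355
```

Run:
```python
from h import *
go(.483,.246,.1,1.8); print(level(1.8),arm.read_state()["width"])
```

```text
t 25.33 pos [0.4747 0.2167 0.1973] jaw yaw 1.7 tilt 1.85 shift cm [ 9.67  1.22 -2.97] turn x deg -0.1
[-0.1  0.4  1.8] 0.035483620057606274
```

{"api": "move_arm", "payload": {"rows": [{"translation": [0, 0.8, -2.5], "delta_rot": [0, 0.4, 1.8], "jaw": 0.3}, {"translation": [3, 0, 0], "delta_rot": [0, 0, 0], "jaw": 0.3}, {"translation": [3, 0, 0], "delta_rot": [0, 0, 0], "jaw": 0.3}, {"translation": [2.5, 0, 0], "delta_rot": [0, 0, 0], "jaw": 0.3}, {"translation": [0, 0, 0], "delta_rot": [0, 0, 0], "jaw": 0.3}]}}

```text
clock: 25.75
ee_pos: [0.486, 0.2464, 0.117]
eef_rot: [1.194, 1.217, -1.169]
force: [-0.2, -0.4, -1.2]
width: 0.0353
```

Run:
```python
from h import *
go(.483,.246,.04,1.8); print(level(1.8),arm.read_state()["width"])
```

```text
t 25.75 pos [0.486  0.2464 0.117 ] jaw yaw 2.0 tilt 0.97 shift cm [ 7.7  -0.42  0.06] turn x deg 0.2
[ 0.2 -0.2 -0.9] 0.035320016467937025
```

{"api": "move_arm", "payload": {"rows": [{"translation": [1.5, -0.2, 0], "delta_rot": [0.2, -0.2, -0.9], "jaw": 0.3}, {"translation": [2, 0, 0], "delta_rot": [0, 0, 0], "jaw": 0.3}, {"translation": [2, 0, 0], "delta_rot": [0, 0, 0], "jaw": 0.3}, {"translation": [1.3, 0, 0], "delta_rot": [0, 0, 0], "jaw": 0.3}]}}

```text
clock: 26.08
ee_pos: [0.4895, 0.2464, 0.0556]
eef_rot: [1.195, 1.218, -1.177]
force: [-7.9, -0.7, 6.0]
width: 0.0353
```

Run:
```python
from h import *
go(.483,.246,.04,1.8); print(level(1.8),arm.read_state()["width"],arm.read_state()["force"])
```

```text
t 26.08 pos [0.4895 0.2464 0.0556] jaw yaw 1.7 tilt 0.67 shift cm [ 1.56 -0.67  0.03] turn x deg -0.1
[-0.1 -0.2 -0.6] 0.03525230318702037 [-7.94325546 -0.72274415  6.00171465]
```

The contact pushes the tool toward −x, so the outer finger knuckle is touching the tray's handle board. I back up, shift 1.2 cm toward −x and try again.

{"api": "move_arm", "payload": {"rows": [{"translation": [-1.5, -0.5, 0], "delta_rot": [0, -0.2, -0.6], "jaw": 0.3}, {"translation": [0, -0.5, 0], "delta_rot": [0, 0, 0], "jaw": 0.3}, {"translation": [0.8, 0, 0], "delta_rot": [0, 0, 0], "jaw": 0.3}]}}

```text
clock: 26.33
ee_pos: [0.4799, 0.2449, 0.0633]
eef_rot: [1.189, 1.222, -1.188]
force: [0.2, -0.1, -0.9]
width: 0.0354
```

Run:
```python
from h import *
go(.478,.246,.04,1.8); print(level(1.8),arm.read_state()["width"],arm.read_state()["force"])
```

```text
t 26.33 pos [0.4799 0.2449 0.0633] jaw yaw 1.6 tilt 0.03 shift cm [ 2.33 -0.19 -0.11] turn x deg -0.2
[-0.2  0.  -0. ] 0.0354046416723117 [ 0.1598203  -0.10229768 -0.92292436]
```

{"api": "move_arm", "payload": {"rows": [{"translation": [1.2, -0.2, 0], "delta_rot": [0, 0, 0], "jaw": 0.3}, {"translation": [0.8, 0, 0], "delta_rot": [0, 0, 0], "jaw": 0.3}, {"translation": [0.4, 0, 0], "delta_rot": [0, 0, 0], "jaw": 0.3}]}}

```text
clock: 26.58
ee_pos: [0.4791, 0.2449, 0.0386]
eef_rot: [1.192, 1.219, -1.184]
force: [-0.1, 0.2, 0.3]
width: 0.0353
```

Run:
```python
from h import *
go(.478,.246,.04,1.8); print(level(1.8),arm.read_state()["width"],arm.read_state()["force"])
```

```text
t 26.58 pos [0.4791 0.2449 0.0386] jaw yaw 1.6 tilt 0.31 shift cm [-0.14 -0.11 -0.11] turn x deg -0.2
[-0.2 -0.1 -0.3] 0.03527591804184918 [-0.13733436  0.21460408  0.28862502]
```

{"api": "move_arm", "payload": {"rows": [{"translation": [0, 0, 0], "delta_rot": [0, 0, 0], "jaw": 0.52}, {"translation": [0, 0, 0], "delta_rot": [0, 0, 0], "jaw": 0.52}, {"translation": [0, 0, 0], "delta_rot": [0, 0, 0], "jaw": 0.52}, {"translation": [-2, 0, 0], "delta_rot": [0, 0, 0], "jaw": 0.52}, {"translation": [-3, 0, 0], "delta_rot": [0, 0, 0], "jaw": 0.52}]}}

```text
clock: 27.0
ee_pos: [0.4732, 0.2424, 0.08]
eef_rot: [1.18, 1.227, -1.2]
force: [1.0, -0.8, -0.5]
width: 0.0443
```

{"api": "move_arm", "payload": {"rows": [{"translation": [-3, 0, 0], "delta_rot": [0, 0, 0], "jaw": 0.52}, {"translation": [-4, 0, 0], "delta_rot": [0, 0, 0], "jaw": 0.52}, {"translation": [-3, 0, 0], "delta_rot": [0, 0, 0], "jaw": 0.52}, {"translation": [0, 0, 4], "delta_rot": [0, 0, 0], "jaw": 0.52}, {"translation": [0, 0, 4], "delta_rot": [0, 0, 0], "jaw": 0.52}]}}

```text
clock: 27.42
ee_pos: [0.4795, 0.1674, 0.193]
eef_rot: [1.181, 1.226, -1.182]
force: [-0.5, -0.9, -0.9]
width: 0.0444
```

{"api": "move_arm", "payload": {"rows": [{"translation": [0, 0, 4], "delta_rot": [0, 0, 0], "jaw": 0.6}, {"translation": [0, 0, 4], "delta_rot": [0, 0, 0], "jaw": 0.6}, {"translation": [0, 0, 4], "delta_rot": [0, 0, 0], "jaw": 0.6}, {"translation": [0, 0, 4], "delta_rot": [0, 0, 0], "jaw": 0.6}, {"translation": [0, 0, 0], "delta_rot": [0, 0, 0], "jaw": 0.6}]}}

```text
clock: 27.83
ee_pos: [0.4881, -0.0027, 0.2002]
eef_rot: [1.187, 1.214, -1.172]
force: [0.3, 0.6, -0.3]
width: 0.0512
```

Run:
```python
from h import *
d=snap("top","m9");im=d["frame"]
cv2.imwrite("pics/m9c.png",cv2.convertScaleAbs(cv2.resize(im[105:280,135:235],None,fx=3.4,fy=3.4,interpolation=cv2.INTER_CUBIC),alpha=1.5)[:,:,::-1])
s=arm.read_state(); print(s["ee_pos"],s["clock"])
```

```text
[ 4.88056546e-01 -4.21303891e-04  2.00249341e-01] 27.8833
```

View pics/m9c.png

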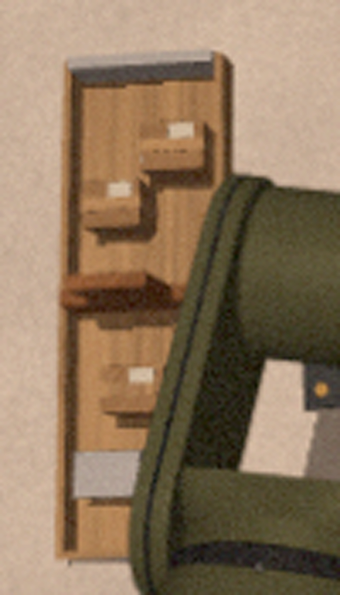

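Run:
```python
from h import *
d=snap("top"); im=d["frame"]
o=lambda p:(np.array(p)/3.4+[135,105])-.35
print("handle top",onz(d,[o((108,277)),o((68,275)),o((148,275))],.105).round(4))
print("tray L edge",onz(d,[o((65,62)),o((56,557))],.032).round(4),"R",onz(d,[o((232,62)),o((232,160))],.032).round(4))
print("ends",onz(d,o((60,559)),.032).round(4),onz(d,o((140,55)),.040).round(4))
c=im[175:200,148:192]
cv2.imwrite("pics/h9.png",cv2.convertScaleAbs(cv2.resize(c,None,fx=14,fy=14,interpolation=cv2.INTER_CUBIC),alpha=1.6)[:,:,::-1])
```

```text
handle top [[0.5558 0.2441 0.105 ]
 [0.5577 0.2737 0.105 ]
 [0.5569 0.2147 0.105 ]]
tray L edge [[0.7495 0.3192 0.032 ]
 [0.3534 0.3023 0.032 ]] R [[0.7472 0.1821 0.032 ]
 [0.6645 0.1786 0.032 ]]
ends [[0.3519 0.2992 0.032 ]] [[0.7513 0.2547 0.04  ]]
```

View pics/h9.png

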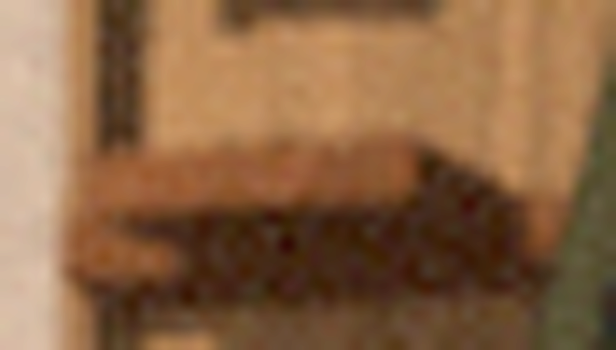

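The handle's top face is centred at crop (255,178), about (165.7,187.2) in the full frame, 58 × 11 mm as it should be. Next I locate the bar's top in the m6 frame from intensity profiles.

Run:
```python
from h import *
d=snap("top"); im=cv2.imread("pics/m6.png")
print("handle",onz(d,(165.7,187.2),.105).round(4))
g=cv2.cvtColor(im,cv2.COLOR_BGR2GRAY)
for c in(232,250,268): print(c,g[182:206,c-2:c+3].mean(1).round().astype(int).tolist())
print("cols at row", [int(v) for v in g[189:198,215:285].max(0)])
for r in (190,193,195,197,200): print(r,onz(d,(249.5,r),.032).round(4))
e=snap("side"); s=snap("side"); print(proj(e,[[.545,.052,.032],[.545,.122,.032],[.545,-.018,.032]]).round(1).tolist(), proj(d,[[.545,.052,.032],[.545,.122,.032],[.545,-.018,.032]]).round(1).tolist())
```

```text
handle [[0.5531 0.2457 0.105 ]]
232 [48, 45, 45, 46, 46, 45, 44, 45, 60, 67, 74, 91, 99, 97, 98, 99, 88, 66, 59, 58, 59, 59, 55, 47]
250 [46, 45, 45, 46, 45, 46, 46, 60, 69, 78, 94, 103, 100, 103, 100, 87, 65, 60, 62, 60, 60, 54, 48, 49]
268 [48, 48, 48, 50, 47, 46, 58, 68, 80, 97, 105, 105, 104, 101, 85, 66, 61, 61, 61, 60, 53, 49, 49, 49]
cols at row [131, 132, 134, 133, 135, 135, 134, 136, 112, 99, 98, 99, 98, 99, 99, 100, 103, 99, 99, 100, 101, 101, 100, 100, 100, 101, 104, 103, 101, 103, 103, 102, 103, 104, 106, 104, 106, 105, 102, 102, 104, 103, 103, 105, 105, 104, 106, 106, 106, 105, 105, 105, 105, 105, 107, 107, 105, 106, 106, 106, 91, 52, 53, 98, 134, 133, 134, 132, 133, 132]
190 [[0.557  0.0496 0.032 ]]
193 [[0.5488 0.0495 0.032 ]]
195 [[0.5434 0.0494 0.032 ]]
197 [[0.538  0.0493 0.032 ]]
200 [[0.5299 0.0492 0.032 ]]
[[330.6, 178.9], [329.9, 168.4], [331.4, 190.4]] [[248.5, 194.4], [222.3, 194.7], [274.8, 194.1]]
```

{"api": "move_arm", "payload": {"rows": [{"translation": [0, 0.5, -4], "delta_rot": [0, 0, 0], "jaw": 0.5}, {"translation": [0, 1.5, -4], "delta_rot": [0, 0, 0], "jaw": 0.5}, {"translation": [0, 1.5, -4], "delta_rot": [0, 0, 0], "jaw": 0.5}, {"translation": [0, 1.5, -4], "delta_rot": [0, 0, 0], "jaw": 0.5}, {"translation": [0, 1.5, -4], "delta_rot": [0, 0, 0], "jaw": 0.5}]}}

```text
clock: 28.5
ee_pos: [0.5399, 0.2057, 0.1996]
eef_rot: [1.182, 1.218, -1.167]
force: [0.7, -0.9, -0.1]
width: 0.0426
```

{"api": "move_arm", "payload": {"rows": [{"translation": [0, 0, -3], "delta_rot": [0, 0, 0], "jaw": 0.5}, {"translation": [0, 0, 0], "delta_rot": [0, 0, 0], "jaw": 0.5}]}}

```text
clock: 28.67
ee_pos: [0.5379, 0.247, 0.1993]
eef_rot: [1.176, 1.225, -1.157]
force: [-0.6, -0.1, 0.5]
width: 0.0426
```

Run:
```python
from h import *
go(.553,.2457,.15,2.6); print(level(2.6),arm.read_state()["width"])
```

```text
t 28.67 pos [0.5379 0.247  0.1993] jaw yaw 3.2 tilt 0.82 shift cm [4.95 1.43 0.21] turn x deg 0.6
[ 0.6 -0.  -0.8] 0.04256542728636787
```

{"api": "move_arm", "payload": {"rows": [{"translation": [0, 1.4, 0.2], "delta_rot": [0.6, 0, -0.8], "jaw": 0.5}, {"translation": [0, 0, 0], "delta_rot": [0, 0, 0], "jaw": 0.5}, {"translation": [1.5, 0, 0], "delta_rot": [0, 0, 0], "jaw": 0.5}, {"translation": [1.5, 0, 0], "delta_rot": [0, 0, 0], "jaw": 0.5}, {"translation": [0, 0, 0], "delta_rot": [0, 0, 0], "jaw": 0.5}]}}

```text
clock: 29.08
ee_pos: [0.5479, 0.2565, 0.1682]
eef_rot: [1.162, 1.24, -1.163]
force: [-1.3, 0.2, -0.1]
width: 0.0427
```

```bash
cat >> h.py <<'E'
def wrench(n=15):
    L=[]
    for i in range(n):
        snapd=optics.snapshot("top"); s=arm.read_state(); L.append(np.r_[s["force"],s["wrist_torque"]])
    L=np.array(L); return L.mean(0).round(3),(L.std(0)/n**.5).round(3)
E
python3 - <<'E'
from h import *
print(*wrench(12))
go(.553,.2457,.094,2.6); print(level(2.6),arm.read_state()["width"])
E
```

```text
[-0.115  0.313  0.136  0.006  0.012 -0.009] [0.09  0.147 0.125 0.009 0.008 0.008]
t 29.68 pos [0.5505 0.2561 0.1717] jaw yaw 3.5 tilt 0.29 shift cm [7.77 0.15 1.07] turn x deg 0.9
[ 0.9 -0.1 -0.3] 0.04256633256121015
```

{"api": "move_arm", "payload": {"rows": [{"translation": [1.5, 0.1, 1.0], "delta_rot": [0.9, -0.1, -0.3], "jaw": 0.5}, {"translation": [1.5, 0, 0], "delta_rot": [0, 0, 0], "jaw": 0.5}, {"translation": [1.5, 0, 0], "delta_rot": [0, 0, 0], "jaw": 0.5}, {"translation": [0, 0, 0], "delta_rot": [0, 0, 0], "jaw": 0.5}]}}

```text
clock: 30.02
ee_pos: [0.5531, 0.2441, 0.1242]
eef_rot: [1.179, 1.228, -1.177]
force: [-1.3, -0.2, -0.1]
width: 0.0429
```

Run:
```python
from h import *
go(.553,.2457,.094,2.6); print(level(2.6),arm.read_state()["width"],arm.read_state()["force"])
```

```text
t 30.02 pos [0.5531 0.2441 0.1242] jaw yaw 2.4 tilt 0.06 shift cm [ 3.02 -0.01 -0.16] turn x deg -0.2
[-0.2 -0.  -0.1] 0.04286547167822445 [-1.32319668 -0.16365669 -0.07243017]
```

{"api": "move_arm", "payload": {"rows": [{"translation": [1.5, 0, -0.1], "delta_rot": [0, 0, 0], "jaw": 0.5}, {"translation": [1.2, 0, 0], "delta_rot": [0, 0, 0], "jaw": 0.5}, {"translation": [0.4, 0, 0], "delta_rot": [0, 0, 0], "jaw": 0.5}]}}

```text
clock: 30.27
ee_pos: [0.5535, 0.2434, 0.0913]
eef_rot: [1.18, 1.227, -1.179]
force: [-0.7, 1.4, 0.6]
width: 0.0425
```

{"api": "move_arm", "payload": {"rows": [{"translation": [0, 0, 0], "delta_rot": [0, 0, 0], "jaw": 0.05}, {"translation": [0, 0, 0], "delta_rot": [0, 0, 0], "jaw": 0.05}, {"translation": [0, 0, 0], "delta_rot": [0, 0, 0], "jaw": 0.05}, {"translation": [0, 0, 0], "delta_rot": [0, 0, 0], "jaw": 0.05}, {"translation": [0, 0, 0], "delta_rot": [0, 0, 0], "jaw": 0.05}], "force": 110}}

```text
clock: 30.68
ee_pos: [0.553, 0.2426, 0.0899]
eef_rot: [1.178, 1.228, -1.182]
force: [-0.7, 0.3, -3.5]
width: 0.0109
```

Run:
```python
from h import *
go(.553,.2457,.094,2.6); print(level(2.6),arm.read_state()["width"],arm.read_state()["force"])
```

```text
t 30.68 pos [0.553  0.2426 0.0899] jaw yaw 2.3 tilt 0.13 shift cm [-0.41  0.02 -0.31] turn x deg -0.3
[-0.3  0.1  0.1] 0.01086879358680029 [-0.70696778  0.28384031 -3.5042133 ]
```

{"api": "move_arm", "payload": {"rows": [{"translation": [-1, 0, 0], "delta_rot": [0, 0, 0], "jaw": 0.05}, {"translation": [-2, 0, 0], "delta_rot": [0, 0, 0], "jaw": 0.05}, {"translation": [-2, 0, 0], "delta_rot": [0, 0, 0], "jaw": 0.05}, {"translation": [-2, 0, 0], "delta_rot": [0, 0, 0], "jaw": 0.05}, {"translation": [-1, 0, 0], "delta_rot": [0, 0, 0], "jaw": 0.05}]}}

```text
clock: 31.1
ee_pos: [0.5465, 0.2407, 0.165]
eef_rot: [1.164, 1.237, -1.199]
force: [1.6, -0.5, -6.8]
width: 0.0106
```

Run:
```python
from h import *
w,s=wrench(16); print(w,s,"dx mm",-w[4]/w[2]*1e3, "dy mm", w[3]/w[2]*1e3)
go(.553,.2457,.18,2.6); print(level(2.6),arm.read_state()["width"])
d=snap("side","s10");cv2.imwrite("pics/s10c.png",cv2.resize(d["frame"][70:220,240:420],None,fx=4,fy=4)[:,:,::-1])
```

```text
[-0.129  0.16  -7.222  0.022 -0.124 -0.01 ] [0.102 0.117 0.231 0.006 0.012 0.008] dx mm -17.16975906950983 dy mm -3.046247576848518
t 31.9 pos [0.5461 0.2405 0.1626] jaw yaw 2.3 tilt 1.39 shift cm [-1.76  0.67 -0.48] turn x deg -0.3
[-0.3  0.4  1.3] 0.010935733254841856
```

View pics/s10c.png

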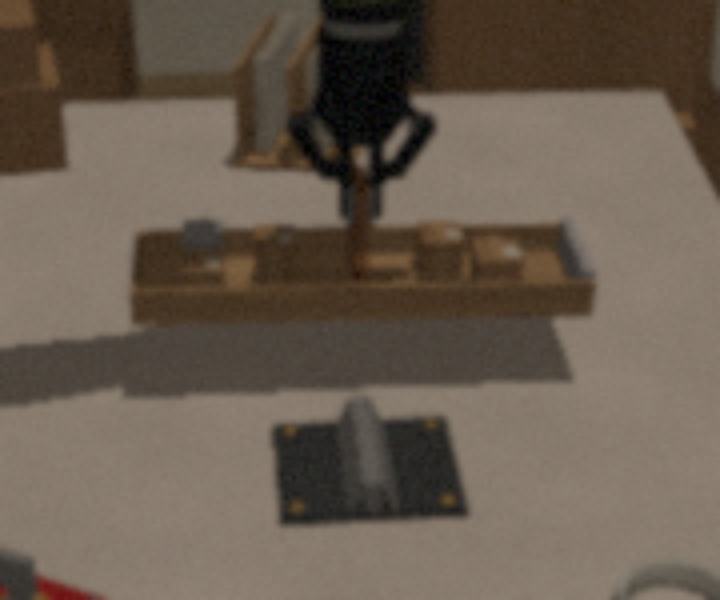

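The tray is clear of the counter and nearly level, and all parcels are inside. The first estimate puts the balance point about 17 mm to the −x side, with about 0.74 kg total. I level the tool, carry the tray over the saddle slowly and measure again there.

{"api": "move_arm", "payload": {"rows": [{"translation": [-0.5, 0.3, 0], "delta_rot": [-0.3, 0.4, 1.3], "jaw": 0.05}, {"translation": [0, 0.2, 2], "delta_rot": [0, 0, 0], "jaw": 0.05}, {"translation": [0, 0.2, 2], "delta_rot": [0, 0, 0], "jaw": 0.05}, {"translation": [0, 0.2, 2], "delta_rot": [0, 0, 0], "jaw": 0.05}, {"translation": [0, 0.2, 2], "delta_rot": [0, 0, 0], "jaw": 0.05}]}}

```text
clock: 32.37
ee_pos: [0.5619, 0.1628, 0.1697]
eef_rot: [1.176, 1.231, -1.163]
force: [0.7, -0.3, -6.8]
width: 0.0107
```

{"api": "move_arm", "payload": {"rows": [{"translation": [0, 0.2, 2], "delta_rot": [0, 0, 0], "jaw": 0.05}, {"translation": [0, 0.2, 2], "delta_rot": [0, 0, 0], "jaw": 0.05}, {"translation": [0, 0.2, 2], "delta_rot": [0, 0, 0], "jaw": 0.05}, {"translation": [0, 0.2, 2], "delta_rot": [0, 0, 0], "jaw": 0.05}, {"translation": [0, 0, 1], "delta_rot": [0, 0, 0], "jaw": 0.05}]}}

```text
clock: 32.78
ee_pos: [0.5766, 0.0675, 0.1729]
eef_rot: [1.179, 1.224, -1.156]
force: [0.2, -0.3, -7.4]
width: 0.0109
```

Run:
```python
from h import *
go(.563,.051,.16,2.8); print(level(2.8),arm.read_state()["width"])
```

```text
t 32.78 pos [0.5766 0.0675 0.1729] jaw yaw 3.1 tilt 0.97 shift cm [ 1.26 -1.47  1.58] turn x deg 0.3
[ 0.3 -0.1 -1. ] 0.01092271269851669
```

{"api": "move_arm", "payload": {"rows": [{"translation": [0, -0.6, 0.8], "delta_rot": [0.3, -0.1, -1.0], "jaw": 0.05}, {"translation": [0, -0.5, 0.6], "delta_rot": [0, 0, 0], "jaw": 0.05}, {"translation": [0, 0, 0], "delta_rot": [0, 0, 0], "jaw": 0.05}]}}

```text
clock: 33.03
ee_pos: [0.5658, 0.0504, 0.1739]
eef_rot: [1.175, 1.231, -1.176]
force: [0.2, -0.2, -7.7]
width: 0.0112
```

Run:
```python
from h import *
w,s=wrench(20); print(w,s,"dx mm",-w[4]/w[2]*1e3, "dy mm", w[3]/w[2]*1e3)
go(.563,.051,.16,2.8); print(level(2.8),arm.read_state()["width"])
```

```text
[-1.780e-01 -5.300e-02 -6.988e+00 -4.000e-02 -6.700e-02 -4.000e-03] [0.099 0.099 0.121 0.007 0.007 0.008] dx mm -9.587864911276474 dy mm 5.724098454493417
t 34.03 pos [0.5667 0.0511 0.1739] jaw yaw 2.7 tilt 0.03 shift cm [ 1.39 -0.37 -0.01] turn x deg -0.1
[-0.1 -0.  -0. ] 0.010921270846080562
```

With the tool vertical, the balance point reads 10–11 mm to the −x side. I set the handle at x≈.556 (bar .545 plus 11 mm) and lower to just above the bar.

{"api": "move_arm", "payload": {"rows": [{"translation": [0.8, -0.6, 0], "delta_rot": [0, 0, 0], "jaw": 0.05}, {"translation": [1, -0.5, 0], "delta_rot": [0, 0, 0], "jaw": 0.05}, {"translation": [1, 0, 0], "delta_rot": [0, 0, 0], "jaw": 0.05}, {"translation": [1, 0, 0], "delta_rot": [0, 0, 0], "jaw": 0.05}]}}

```text
clock: 34.37
ee_pos: [0.5562, 0.0505, 0.1356]
eef_rot: [1.178, 1.227, -1.171]
force: [0.3, -0.2, -7.8]
width: 0.0107
```

Run:
```python
from h import *
w,s=wrench(10); print(w,s,"dx mm",-w[4]/w[2]*1e3)
go(.556,.051,.123,2.8); print(level(2.8),arm.read_state()["width"])
```

```text
[-1.710e-01  2.500e-02 -7.319e+00 -3.600e-02 -3.600e-02  5.000e-03] [0.205 0.158 0.239 0.009 0.027 0.01 ] dx mm -4.918704741084848
t 34.87 pos [0.5573 0.0505 0.1376] jaw yaw 2.7 tilt 0.43 shift cm [ 1.46 -0.14 -0.06] turn x deg -0.1
[-0.1 -0.  -0.4] 0.010392072162182983
```

{"api": "move_arm", "payload": {"rows": [{"translation": [0.5, -0.1, 0], "delta_rot": [0, 0, -0.4], "jaw": 0.05}, {"translation": [0, 0, 0], "delta_rot": [0, 0, 0], "jaw": 0.05}, {"translation": [0, 0, 0], "delta_rot": [0, 0, 0], "jaw": 0.05}]}}

```text
clock: 35.12
ee_pos: [0.5569, 0.0505, 0.1332]
eef_rot: [1.176, 1.23, -1.174]
force: [0.8, 0.3, -6.8]
width: 0.0107
```

Run:
```python
from h import *
wrench(3); w,s=wrench(22); print(w,s,"dx mm",-w[4]/w[2]*1e3)
go(.556,.051,.122,2.8); print(level(2.8),arm.read_state()["width"])
```

```text
[ 2.000e-03 -2.700e-02 -7.174e+00 -3.100e-02 -6.900e-02  0.000e+00] [0.08  0.12  0.107 0.006 0.005 0.01 ] dx mm -9.618065235572901
t 36.37 pos [0.5567 0.0504 0.1331] jaw yaw 2.7 tilt 0.08 shift cm [ 1.11 -0.07 -0.06] turn x deg -0.1
[-0.1  0.  -0.1] 0.010869871549625399
```

{"api": "move_arm", "payload": {"rows": [{"translation": [0.6, -0.1, 0], "delta_rot": [0, 0, -0.1], "jaw": 0.05}, {"translation": [0.3, -0.1, 0], "delta_rot": [0, 0, 0], "jaw": 0.05}, {"translation": [0, 0, 0], "delta_rot": [0, 0, 0], "jaw": 0.05}]}}

```text
clock: 36.62
ee_pos: [0.5548, 0.0503, 0.1235]
eef_rot: [1.175, 1.231, -1.175]
force: [0.4, -0.0, -6.9]
width: 0.0105
```

Run:
```python
from h import *
wrench(2); print(*wrench(6))
go(.555,.051,.122,2.8); print(level(2.8),arm.read_state()["width"])
```

```text
[ 1.640e-01 -6.400e-02 -7.137e+00 -2.500e-02 -8.800e-02  3.000e-03] [0.144 0.192 0.08  0.011 0.011 0.007]
t 37.02 pos [0.5556 0.0503 0.1247] jaw yaw 2.7 tilt 0.12 shift cm [ 0.27 -0.06 -0.07] turn x deg -0.1
[-0.1  0.  -0.1] 0.010454573160411382
```

Next I lower in 2 mm steps until the bar takes the load.

{"api": "move_arm", "payload": {"rows": [{"translation": [0.25, 0, 0], "delta_rot": [0, 0, 0], "jaw": 0.05}]}}

```text
clock: 37.1
ee_pos: [0.5562, 0.0503, 0.1229]
eef_rot: [1.177, 1.228, -1.172]
force: [-0.1, -0.5, -6.8]
width: 0.011
```

{"api": "move_arm", "payload": {"rows": [{"translation": [0.2, 0, 0], "delta_rot": [0, 0, 0], "jaw": 0.05}]}}

```text
clock: 37.18
ee_pos: [0.5565, 0.0504, 0.1218]
eef_rot: [1.177, 1.228, -1.172]
force: [-4.7, 1.1, 6.2]
width: 0.0109
```

Run:
```python
from h import *
print(*wrench(5))
go(.555,.051,.122,2.8); print(level(2.8),arm.read_state()["width"])
```

```text
[-2.788  0.445  0.358 -0.032  0.657  0.009] [0.373 0.218 0.31  0.017 0.046 0.02 ]
t 37.43 pos [0.5565 0.0504 0.1219] jaw yaw 2.7 tilt 0.24 shift cm [-0.01 -0.14 -0.07] turn x deg -0.1
[-0.1  0.  -0.2] 0.010706333152593882
```

{"api": "move_arm", "payload": {"rows": [{"translation": [0, 0, 0], "delta_rot": [0, 0, 0], "jaw": 0.35}, {"translation": [0, 0, 0], "delta_rot": [0, 0, 0], "jaw": 0.35}, {"translation": [0, 0, 0], "delta_rot": [0, 0, 0], "jaw": 0.35}]}}

```text
clock: 37.68
ee_pos: [0.5591, 0.0503, 0.1241]
eef_rot: [1.18, 1.222, -1.166]
force: [-0.1, -0.5, 0.4]
width: 0.0301
```

Run:
```python
from h import *
for i in range(3): d=snap("side",f"s11_{i}")
s=arm.read_state(); print(s["force"],s["width"],s["ee_pos"],s["clock"])
cv2.imwrite("pics/s11c.png",cv2.resize(d["frame"][90:230,230:430],None,fx=4,fy=4)[:,:,::-1])
```

```text
[-0.74550848 -0.41036486 -0.03361994] 0.029913096289883156 [0.55874908 0.05030689 0.12385411] 37.8333
```

View pics/s11c.png

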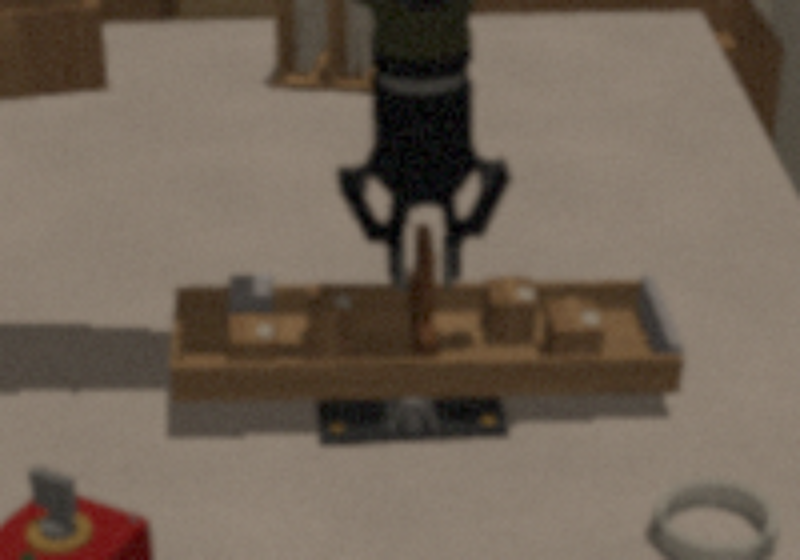

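The tray rests on the bar by itself and looks level, with the handle free between the fingers at crop (425,250). I withdraw upward and check the level over time.

{"api": "move_arm", "payload": {"rows": [{"translation": [-1.0, -0.2, 0], "delta_rot": [0, 0, 0], "jaw": 0.4}, {"translation": [-2, 0, 0], "delta_rot": [0, 0, 0], "jaw": 0.4}, {"translation": [-3, 0, 0], "delta_rot": [0, 0, 0], "jaw": 0.4}, {"translation": [-4, 0, 0], "delta_rot": [0, 0, 0], "jaw": 0.4}, {"translation": [-4, 0, 0], "delta_rot": [0, 0, 0], "jaw": 0.4}]}}

```text
clock: 38.25
ee_pos: [0.5489, 0.0501, 0.2581]
eef_rot: [1.169, 1.24, -1.184]
force: [1.7, -0.3, -0.1]
width: 0.0338
```

{"api": "move_arm", "payload": {"rows": [{"translation": [0, 0, 0], "delta_rot": [0, 0, 0], "jaw": 0.4}, {"translation": [0, 0, 0], "delta_rot": [0, 0, 0], "jaw": 0.4}, {"translation": [0, 0, 0], "delta_rot": [0, 0, 0], "jaw": 0.4}, {"translation": [0, 0, 0], "delta_rot": [0, 0, 0], "jaw": 0.4}, {"translation": [0, 0, 0], "delta_rot": [0, 0, 0], "jaw": 0.4}]}}

```text
clock: 38.67
ee_pos: [0.5535, 0.05, 0.2732]
eef_rot: [1.18, 1.222, -1.167]
force: [0.0, 0.1, -0.5]
width: 0.0338
```

```bash
cat >> h.py <<'E'
def traylevel(d):
    """fit the lower outer edge of the near tray wall in the side picture, and that of a level tray for comparison"""
    g=cv2.cvtColor(d["frame"],cv2.COLOR_RGB2HSV).astype(int); P=[]
    for c in range(278,398,4):
        s=g[170:200,c,1]; r=[i for i in range(30) if s[i]>95]
        if r: P.append((c,170+r[-1]))
    P=np.array(P); k=np.polyfit(P[:,0],P[:,1],1); 
    for _ in range(2):
        q=np.abs(np.polyval(k,P[:,0])-P[:,1])<2; k=np.polyfit(P[q,0],P[q,1],1)
    y=np.radians(2.7); e=np.array([np.cos(y),np.sin(y),0]); n=np.array([-np.sin(y),np.cos(y),0])
    c=np.array([.5565,.0504,.032])-.065*n
    L=proj(d,[c-.19*e,c+.19*e]); m=np.diff(L,axis=0)[0]
    return "rows at ends fit",np.polyval(k,L[:,0]).round(2),"level model",L.round(2).tolist(),"tilt rad ~",round(float(np.arctan(k[0])-np.arctan(m[1]/m[0])),4)
E
python3 - <<'E'
from h import *
for i in range(3):
    d=snap("side",f"s12_{i}"); print(traylevel(d))
    if i<2: [snap("top") for _ in range(3)]
s=arm.read_state(); print(s["force"],s["ee_pos"],s["clock"])
E
```

```text
('rows at ends fit', array([188.28, 188.1 ]), 'level model', [[274.98, 192.65], [396.13, 186.88]], 'tilt rad ~', 0.0461)
('rows at ends fit', array([186.15, 190.49]), 'level model', [[274.98, 192.65], [396.13, 186.88]], 'tilt rad ~', 0.0834)
('rows at ends fit', array([183.11, 193.62]), 'level model', [[274.98, 192.65], [396.13, 186.88]], 'tilt rad ~', 0.1341)
[-0.20280759 -0.91539254  0.18399858] [0.55373027 0.05004787 0.27348502] 39.1167
```

It's tipping slowly toward +x, so the balance point is only just past the bar's +x edge. I let it settle, look, and regrip to shift it about 7–8 mm toward −x.

{"api": "move_arm", "payload": {"rows": [{"translation": [0, 0, 4], "delta_rot": [0, 0, 0], "jaw": 0.5}, {"translation": [0, 0, 4], "delta_rot": [0, 0, 0], "jaw": 0.5}, {"translation": [0, 0, 4], "delta_rot": [0, 0, 0], "jaw": 0.5}, {"translation": [0, 0, 4], "delta_rot": [0, 0, 0], "jaw": 0.5}, {"translation": [0, 0, 4], "delta_rot": [0, 0, 0], "jaw": 0.5}]}}

```text
clock: 39.53
ee_pos: [0.5645, -0.1485, 0.2735]
eef_rot: [1.172, 1.23, -1.153]
force: [0.7, 0.6, 0.2]
width: 0.0424
```

{"api": "move_arm", "payload": {"rows": [{"translation": [0, 0, 4], "delta_rot": [0, 0, 0], "jaw": 0.5}, {"translation": [0, 0, 4], "delta_rot": [0, 0, 0], "jaw": 0.5}, {"translation": [0, 0, 0], "delta_rot": [0, 0, 0], "jaw": 0.5}, {"translation": [0, 0, 0], "delta_rot": [0, 0, 0], "jaw": 0.5}]}}

```text
clock: 39.87
ee_pos: [0.5684, -0.2401, 0.273]
eef_rot: [1.176, 1.224, -1.16]
force: [0.4, 1.0, -0.6]
width: 0.0427
```

Run:
```python
from h import *
d=snap("side","s13"); print(traylevel(d))
t=snap("top","m13"); s=arm.read_state(); print(s["ee_pos"],s["clock"])
a=cv2.resize(t["frame"][100:280,205:305],None,fx=3.3,fy=3.3,interpolation=cv2.INTER_CUBIC)
b=cv2.resize(d["frame"][120:220,255:415],None,fx=2.8,fy=2.8,interpolation=cv2.INTER_CUBIC)
c=np.zeros((594,330+448,3),np.uint8); c[:,:330]=a; c[:280,330:]=b
h=t["frame"][170:215,220:290]; h=cv2.resize(h,(448,288),interpolation=cv2.INTER_CUBIC); c[300:588,330:]=h
cv2.imwrite("pics/m13c.png",cv2.convertScaleAbs(c,alpha=1.5)[:,:,::-1])
```

```text
('rows at ends fit', array([183.35, 193.39]), 'level model', [[274.98, 192.65], [396.13, 186.88]], 'tilt rad ~', 0.1302)
[ 0.56847578 -0.238588    0.27300918] 39.9667
```

View pics/m13c.png

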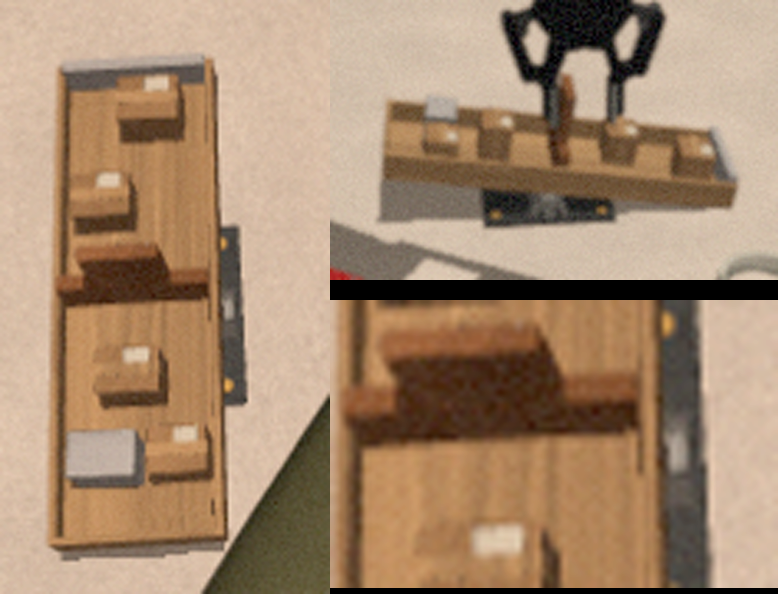

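The tray has tipped with its +x end on the counter, and one carton (crop (150,105)) slid toward the aluminium end. All five are still inside. I locate the tilted handle top at full-frame pixel (240.9,176.1).

Run:
```python
from h import *
d=snap("top"); 
p=onz(d,(240.9,176.1),.1355)[0]; print("handle top",p.round(4))
th=.155; a=np.array([np.sin(th),0,np.cos(th)])
tcp=p-a*(.105-.093); print("grip TCP",tcp.round(4),"above",(tcp+a*.06).round(4))
go(*(tcp+a*.06),2.7); print(level(2.7))
```

```text
handle top [0.572  0.0534 0.1355]
grip TCP [0.5702 0.0534 0.1236] above [0.5794 0.0534 0.1829]
t 40.02 pos [ 0.5686 -0.2377  0.2731] jaw yaw 3.2 tilt 0.78 shift cm [  9.05   2.61 -29.01] turn x deg 0.5
[ 0.5  0.  -0.8]
```

{"api": "move_arm", "payload": {"rows": [{"translation": [0, 0.2, -4], "delta_rot": [0, 0, -0.6], "jaw": 0.5}, {"translation": [0, 0.2, -4], "delta_rot": [0, 0, -0.6], "jaw": 0.5}, {"translation": [0, 0.2, -4], "delta_rot": [0, 0, -0.6], "jaw": 0.5}, {"translation": [0, 0.2, -4], "delta_rot": [0, 0, -0.6], "jaw": 0.5}, {"translation": [0, 0.2, -4], "delta_rot": [0, 0, -0.6], "jaw": 0.5}]}}

```text
clock: 40.43
ee_pos: [0.566, -0.0327, 0.273]
eef_rot: [1.149, 1.26, -1.2]
force: [0.5, -0.3, -0.2]
width: 0.043
```

{"api": "move_arm", "payload": {"rows": [{"translation": [0, 0.2, -4], "delta_rot": [0, 0, -0.6], "jaw": 0.5}, {"translation": [0, 0.2, -3], "delta_rot": [0, 0, -4], "jaw": 0.5}, {"translation": [0, 0, 0], "delta_rot": [0, 0, -4], "jaw": 0.5}, {"translation": [0, 0, 0], "delta_rot": [0, 0, 0], "jaw": 0.5}]}}

```text
clock: 40.77
ee_pos: [0.5619, 0.0533, 0.2746]
eef_rot: [1.053, 1.377, -1.298]
force: [-0.8, 0.4, 0.2]
width: 0.0429
```

```bash
cat >> h.py <<'E'
def tilted(x,y,z,yaw,th):
    """tool-frame shift and rotvec to reach pose pitched by th (rad) about the tray's y"""
    s,R=pose(); y0=np.radians(yaw)
    T=Ro.from_matrix(np.c_[[0,0,-1],[np.cos(y0),np.sin(y0),0],[np.sin(y0),-np.cos(y0),0]])*Ro.from_rotvec([0,0,-th])
    t=R.inv().apply(np.array([x,y,z])-s["ee_pos"])*100
    print("t",round(s["clock"],2),s["ee_pos"].round(4),"shift",t.round(2),"rot",np.degrees((R.inv()*T).as_rotvec()).round(1),"w",round(s["width"],4),"F",s["force"].round(1))
E
python3 - <<'E'
from h import *
tilted(.5794,.0534,.1829,2.7,.155)
E
```

```text
t 40.77 [0.5619 0.0533 0.2746] shift [8.66 3.47 0.12] rot [1.4 0.2 2.2] w 0.0429 F [-0.8  0.4  0.2]
```

{"api": "move_arm", "payload": {"rows": [{"translation": [2, 1.7, 0], "delta_rot": [1.4, 0.2, 2.2], "jaw": 0.5}, {"translation": [2, 1.7, 0], "delta_rot": [0, 0, 0], "jaw": 0.5}, {"translation": [2, 0, 0], "delta_rot": [0, 0, 0], "jaw": 0.5}, {"translation": [1.5, 0, 0], "delta_rot": [0, 0, 0], "jaw": 0.5}, {"translation": [0, 0, 0], "delta_rot": [0, 0, 0], "jaw": 0.5}]}}

```text
clock: 41.18
ee_pos: [0.5844, 0.0609, 0.1952]
eef_rot: [1.096, 1.333, -1.27]
force: [-0.3, 0.5, -0.2]
width: 0.0425
```

Run:
```python
from h import *
tilted(.5794,.0534,.1829,2.7,.155);tilted(.5702,.0534,.1236,2.7,.155)
```

```text
t 41.18 [0.5844 0.0609 0.1952] shift [ 1.29 -0.37  0.72] rot [ 0.5  0.1 -0.9] w 0.0425 F [-0.3  0.5 -0.2]
t 41.18 [0.5844 0.0609 0.1952] shift [ 7.29 -0.46  0.66] rot [ 0.5  0.1 -0.9] w 0.0425 F [-0.3  0.5 -0.2]
```

{"api": "move_arm", "payload": {"rows": [{"translation": [1.5, -0.4, 0.6], "delta_rot": [0.5, 0.1, -0.9], "jaw": 0.5}, {"translation": [1.5, 0, 0], "delta_rot": [0, 0, 0], "jaw": 0.5}, {"translation": [0, 0, 0], "delta_rot": [0, 0, 0], "jaw": 0.5}]}}

```text
clock: 41.43
ee_pos: [0.5754, 0.0543, 0.1661]
eef_rot: [1.096, 1.339, -1.285]
force: [-0.6, 0.3, 0.1]
width: 0.043
```

Run:
```python
from h import *
tilted(.5702,.0534,.1236,2.7,.155)
```

```text
t 41.43 [0.5754 0.0543 0.1661] shift [4.28 0.12 0.06] rot [ 0.  -0.  -0.2] w 0.043 F [-0.6  0.3  0.1]
```

{"api": "move_arm", "payload": {"rows": [{"translation": [1.5, 0.1, 0], "delta_rot": [0, 0, 0], "jaw": 0.5}, {"translation": [1.5, 0, 0], "delta_rot": [0, 0, 0], "jaw": 0.5}, {"translation": [1.0, 0, 0], "delta_rot": [0, 0, 0], "jaw": 0.5}, {"translation": [0.3, 0, 0], "delta_rot": [0, 0, 0], "jaw": 0.5}]}}

```text
clock: 41.77
ee_pos: [0.5713, 0.0527, 0.1265]
eef_rot: [1.101, 1.333, -1.281]
force: [0.5, 0.3, 0.1]
width: 0.0429
```

Run:
```python
from h import *
tilted(.5702,.0534,.1236,2.7,.155)
```

```text
t 41.77 [0.5713 0.0527 0.1265] shift [ 0.3  -0.07 -0.08] rot [-0.1  0.  -0.6] w 0.0429 F [0.5 0.3 0.1]
```

{"api": "move_arm", "payload": {"rows": [{"translation": [0.3, 0, 0], "delta_rot": [0, 0, -0.6], "jaw": 0.05}, {"translation": [0, 0, 0], "delta_rot": [0, 0, 0], "jaw": 0.05}, {"translation": [0, 0, 0], "delta_rot": [0, 0, 0], "jaw": 0.05}, {"translation": [0, 0, 0], "delta_rot": [0, 0, 0], "jaw": 0.05}, {"translation": [0, 0, 0], "delta_rot": [0, 0, 0], "jaw": 0.05}], "force": 110}}

```text
clock: 42.18
ee_pos: [0.5713, 0.0523, 0.1247]
eef_rot: [1.096, 1.34, -1.289]
force: [-0.1, -0.1, -2.9]
width: 0.0107
```

Run:
```python
from h import *
tilted(.5702,.0534,.1236,2.7,.155)
```

```text
t 42.18 [0.5713 0.0523 0.1247] shift [ 0.12 -0.09 -0.12] rot [-0.1  0.  -0. ] w 0.0107 F [-0.1 -0.1 -2.9]
```

{"api": "move_arm", "payload": {"rows": [{"translation": [-1, 0, 0], "delta_rot": [0, 0, 0], "jaw": 0.05}, {"translation": [-1.5, 0, 0], "delta_rot": [0, 0, 0], "jaw": 0.05}, {"translation": [-1.5, 0, 0], "delta_rot": [0, 0, 2], "jaw": 0.05}, {"translation": [0, 0, 0], "delta_rot": [0, 0, 3], "jaw": 0.05}, {"translation": [0, 0, 0], "delta_rot": [0, 0, 3], "jaw": 0.05}]}}

```text
clock: 42.6
ee_pos: [0.5763, 0.0526, 0.1619]
eef_rot: [1.166, 1.243, -1.19]
force: [-1.1, -0.8, -7.0]
width: 0.0107
```

Run:
```python
from h import *
tilted(.549,.0515,.16,2.7,0)
```

```text
t 42.6 [0.5763 0.0526 0.1619] shift [ 0.24 -2.72 -0.02] rot [-0.1  0.   1.1] w 0.0107 F [-1.1 -0.8 -7. ]
```

{"api": "move_arm", "payload": {"rows": [{"translation": [0, -1, 0], "delta_rot": [0, 0, 1.1], "jaw": 0.05}, {"translation": [0, -1, 0], "delta_rot": [0, 0, 0], "jaw": 0.05}, {"translation": [0, -0.6, 0], "delta_rot": [0, 0, 0], "jaw": 0.05}, {"translation": [0, 0, 0], "delta_rot": [0, 0, 0], "jaw": 0.05}]}}

```text
clock: 42.93
ee_pos: [0.5464, 0.0514, 0.1615]
eef_rot: [1.174, 1.231, -1.177]
force: [0.3, 0.1, -7.1]
width: 0.0109
```

Run:
```python
from h import *
tilted(.549,.0515,.13,2.7,0)
```

```text
t 42.93 [0.5464 0.0514 0.1615] shift [3.15 0.26 0.  ] rot [-0.1  0.   0.1] w 0.0109 F [ 0.3  0.1 -7.1]
```

Run:
```python
from h import *
wrench(1); w,s=wrench(14); print(w,s,"dx mm",-w[4]/w[2]*1e3)
tilted(.549,.0515,.13,2.7,0)
```

```text
[ 0.096  0.206 -6.913 -0.022 -0.044  0.   ] [0.133 0.106 0.147 0.007 0.01  0.009] dx mm -6.3648199045277005
t 43.68 [0.5483 0.0514 0.1622] shift [ 3.22  0.07 -0.01] rot [-0.1  0.  -0.1] w 0.0106 F [ 0.2  0.7 -6.2]
```

{"api": "move_arm", "payload": {"rows": [{"translation": [1, -0.2, 0], "delta_rot": [0, 0, -0.1], "jaw": 0.05}, {"translation": [1, 0, 0], "delta_rot": [0, 0, 0], "jaw": 0.05}, {"translation": [0.6, 0, 0], "delta_rot": [0, 0, 0], "jaw": 0.05}, {"translation": [0, 0, 0], "delta_rot": [0, 0, 0], "jaw": 0.05}]}}

```text
clock: 44.02
ee_pos: [0.5461, 0.0513, 0.1337]
eef_rot: [1.175, 1.23, -1.176]
force: [-0.9, -0.7, -8.1]
width: 0.0107
```

Run:
```python
from h import *
tilted(.546,.0515,.125,2.7,0)
```

```text
t 44.02 [0.5461 0.0513 0.1337] shift [ 0.87 -0.   -0.02] rot [-0.1  0.   0. ] w 0.0107 F [-0.9 -0.7 -8.1]
```

{"api": "move_arm", "payload": {"rows": [{"translation": [0.4, -0.05, 0], "delta_rot": [0, 0, 0], "jaw": 0.05}, {"translation": [0.2, -0.05, 0], "delta_rot": [0, 0, 0], "jaw": 0.05}]}}

```text
clock: 44.18
ee_pos: [0.5448, 0.0512, 0.1267]
eef_rot: [1.174, 1.231, -1.177]
force: [-2.3, 0.6, 4.3]
width: 0.0104
```

{"api": "move_arm", "payload": {"rows": [{"translation": [0.2, 0, 0], "delta_rot": [0, 0, 0], "jaw": 0.05}]}}

```text
clock: 44.27
ee_pos: [0.5452, 0.0512, 0.1267]
eef_rot: [1.174, 1.231, -1.177]
force: [-8.0, 0.5, 15.3]
width: 0.0106
```

Run:
```python
from h import *
tilted(.546,.0515,.1245,2.7,0)
```

```text
t 44.27 [0.5452 0.0512 0.1267] shift [ 0.22  0.08 -0.03] rot [-0.1  0.   0.1] w 0.0106 F [-8.   0.5 15.3]
```

{"api": "move_arm", "payload": {"rows": [{"translation": [-0.1, 0.05, 0], "delta_rot": [0, 0, 0], "jaw": 0.05}]}}

```text
clock: 44.35
ee_pos: [0.5459, 0.0512, 0.1282]
eef_rot: [1.174, 1.231, -1.177]
force: [0.1, -0.2, -7.8]
width: 0.0105
```

Run:
```python
from h import *
tilted(.546,.0515,.127,2.7,0)
```

```text
t 44.35 [0.5459 0.0512 0.1282] shift [ 0.12  0.01 -0.03] rot [-0.1  0.   0.1] w 0.0105 F [ 0.1 -0.2 -7.8]
```

{"api": "move_arm", "payload": {"rows": [{"translation": [0.13, 0, 0], "delta_rot": [0, 0, 0.1], "jaw": 0.05}, {"translation": [0, 0, 0], "delta_rot": [0, 0, 0], "jaw": 0.12}, {"translation": [0, 0, 0], "delta_rot": [0, 0, 0], "jaw": 0.4}, {"translation": [0, 0, 0], "delta_rot": [0, 0, 0], "jaw": 0.4}]}}

```text
clock: 44.68
ee_pos: [0.5484, 0.0513, 0.1293]
eef_rot: [1.179, 1.224, -1.17]
force: [0.1, -0.0, -0.4]
width: 0.0331
```

Run:
```python
from h import *
print(traylevel(snap("side","s14"))); tilted(.546,.0515,.127,2.7,0)
```

```text
('rows at ends fit', array([191.5 , 185.15]), 'level model', [[274.98, 192.65], [396.13, 186.88]], 'tilt rad ~', -0.0048)
t 44.73 [0.5487 0.0513 0.1297] shift [ 0.27 -0.27 -0.04] rot [-0.1  0.1 -0.5] w 0.0343 F [0.5 0.7 1. ]
```

{"api": "move_arm", "payload": {"rows": [{"translation": [-0.5, -0.2, 0], "delta_rot": [0, 0, 0], "jaw": 0.45}, {"translation": [-1.5, 0, 0], "delta_rot": [0, 0, 0], "jaw": 0.45}, {"translation": [-3, 0, 0], "delta_rot": [0, 0, 0], "jaw": 0.45}, {"translation": [-4, 0, 0], "delta_rot": [0, 0, 0], "jaw": 0.45}, {"translation": [-4, 0, 0], "delta_rot": [0, 0, 0], "jaw": 0.45}]}}

```text
clock: 45.15
ee_pos: [0.5416, 0.0512, 0.2575]
eef_rot: [1.172, 1.235, -1.18]
force: [0.3, -0.6, 0.2]
width: 0.0384
```

Run:
```python
from h import *
print(traylevel(snap("side"))); print(arm.read_state()["clock"])
```

```text
('rows at ends fit', array([191.23, 184.97]), 'level model', [[274.98, 192.65], [396.13, 186.88]], 'tilt rad ~', -0.0041)
45.2
```

{"api": "move_arm", "payload": {"rows": [{"translation": [0, 0, 0], "delta_rot": [0, 0, 0], "jaw": 0.45}, {"translation": [0, 0, 0], "delta_rot": [0, 0, 0], "jaw": 0.45}, {"translation": [0, 0, 0], "delta_rot": [0, 0, 0], "jaw": 0.45}, {"translation": [0, 0, 0], "delta_rot": [0, 0, 0], "jaw": 0.45}, {"translation": [0, 0, 0], "delta_rot": [0, 0, 0], "jaw": 0.45}]}}

```text
clock: 45.62
ee_pos: [0.5481, 0.0513, 0.2759]
eef_rot: [1.186, 1.213, -1.159]
force: [-0.1, -0.2, 0.4]
width: 0.0383
```

{"api": "move_arm", "payload": {"rows": [{"translation": [0, 0, 2], "delta_rot": [0, 0, 0], "jaw": 0.45}, {"translation": [0, 0, 4], "delta_rot": [0, 0, 0], "jaw": 0.45}, {"translation": [0, 0, 4], "delta_rot": [0, 0, 0], "jaw": 0.45}, {"translation": [0, 0, 4], "delta_rot": [0, 0, 0], "jaw": 0.45}, {"translation": [0, 0, 4], "delta_rot": [0, 0, 0], "jaw": 0.45}]}}

```text
clock: 46.03
ee_pos: [0.5539, -0.1268, 0.2666]
eef_rot: [1.174, 1.233, -1.156]
force: [1.5, 0.0, -0.3]
width: 0.0385
```

Run:
```python
from h import *
d=snap("side","s15"); print(traylevel(d)); t=snap("top","m15"); print(arm.read_state()["clock"],arm.read_state()["ee_pos"])
im=t["frame"]; a=cv2.resize(im[180:280,380:470],None,fx=5.5,fy=5.5,interpolation=cv2.INTER_CUBIC)
b=cv2.resize(d["frame"][140:210,260:410],None,fx=2,fy=2,interpolation=cv2.INTER_CUBIC)
c=np.zeros((550,795,3),np.uint8); c[:,:495]=a; c[:140,495:795]=b
cv2.imwrite("pics/m15c.png",cv2.convertScaleAbs(c,alpha=1.6)[:,:,::-1])
```

```text
('rows at ends fit', array([191.  , 185.29]), 'level model', [[274.98, 192.65], [396.13, 186.88]], 'tilt rad ~', 0.0006)
46.1333 [ 0.55376943 -0.13007573  0.26598899]
```

View pics/m15c.png

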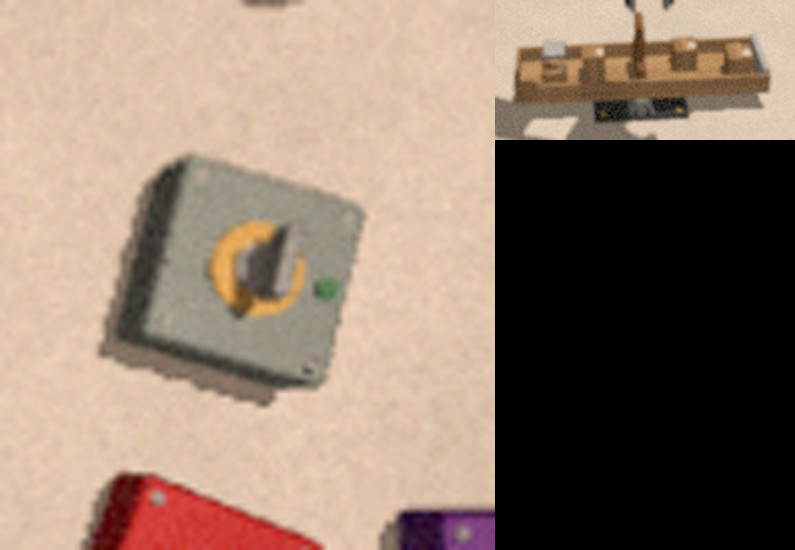

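The tray has stayed level on the bar for over 1.3 s, clear of the arm, with all five parcels inside. The call box is at crop (255,270) and is the grey one. Next is an enlarged crop of the key.

Run:
```python
from h import *
t=snap("top","m16"); im=t["frame"]
print("ring",onz(t,(426.5,228.3),.060).round(4),"top",onz(t,(432.,226.9),.110).round(4))
print("box corners",onz(t,np.array([[190,155],[362,208],[322,385],[145,335]])/5.5+[379.6,179.6],.06).round(4).tolist())
cv2.imwrite("pics/key.png",cv2.convertScaleAbs(cv2.resize(im[213:243,412:450],None,fx=16,fy=16,interpolation=cv2.INTER_CUBIC),alpha=1.6)[:,:,::-1])
```

```text
ring [[ 0.446  -0.4107  0.06  ]] top [[ 0.4455 -0.4089  0.11  ]]
box corners [[0.4997, -0.3816, 0.06], [0.4733, -0.4623, 0.06], [0.3911, -0.4375, 0.06], [0.4157, -0.3556, 0.06]]
```

View pics/key.png

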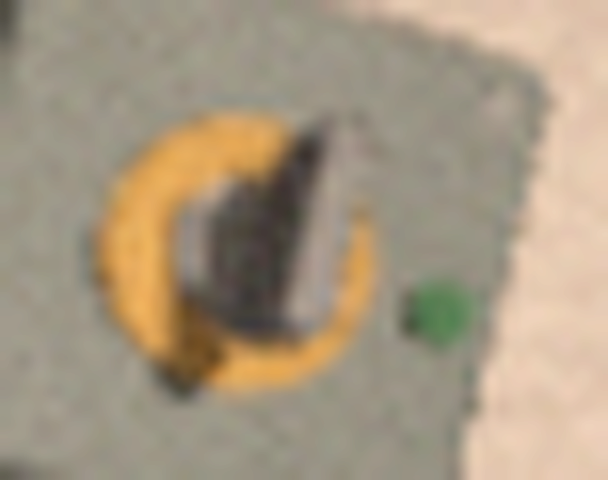

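The key grip's top face is centred at crop (327,228), which casts to (0.4455,−0.4095). The box centre from its corners is (0.445,−0.409), so they agree. The grip's long axis is at yaw −12°, so the jaws need yaw 78°.

{"api": "move_arm", "payload": {"rows": [{"translation": [0, -1.5, 4], "delta_rot": [0, 0, 0], "jaw": 0.5}, {"translation": [0, -1.5, 4], "delta_rot": [0, 0, 0], "jaw": 0.5}, {"translation": [0, -1.5, 4], "delta_rot": [0, 0, 0], "jaw": 0.5}, {"translation": [0, -1.5, 4], "delta_rot": [0, 0, 0], "jaw": 0.5}, {"translation": [0, -1.5, 4], "delta_rot": [0, 0, 0], "jaw": 0.5}]}}

```text
clock: 46.6
ee_pos: [0.4923, -0.3209, 0.258]
eef_rot: [1.169, 1.251, -1.146]
force: [0.6, -0.4, 0.2]
width: 0.0428
```

{"api": "move_arm", "payload": {"rows": [{"translation": [0, -1.5, 4], "delta_rot": [0, 0, 0], "jaw": 0.5}, {"translation": [0, -1, 3], "delta_rot": [0, 0, 0], "jaw": 0.5}, {"translation": [0, 0, 0], "delta_rot": [-7, 0, 0], "jaw": 0.5}, {"translation": [0, 0, 0], "delta_rot": [-7, 0, 0], "jaw": 0.5}, {"translation": [0, 0, 0], "delta_rot": [-7, 0, 0], "jaw": 0.5}]}}

```text
clock: 47.02
ee_pos: [0.4692, -0.3953, 0.2499]
eef_rot: [0.889, 1.404, -0.862]
force: [0.2, 0.8, 0.8]
width: 0.0429
```

{"api": "move_arm", "payload": {"rows": [{"translation": [0, 0, 0], "delta_rot": [-7, 0, 0], "jaw": 0.5}, {"translation": [0, 0, 0], "delta_rot": [-7, 0, 0], "jaw": 0.5}, {"translation": [0, 0, 0], "delta_rot": [-7, 0, 0], "jaw": 0.5}, {"translation": [0, 0, 0], "delta_rot": [-7, 0, 0], "jaw": 0.5}, {"translation": [0, 0, 0], "delta_rot": [-7, 0, 0], "jaw": 0.5}]}}

```text
clock: 47.43
ee_pos: [0.4708, -0.3875, 0.2428]
eef_rot: [0.413, 1.555, -0.367]
force: [0.4, -0.4, -0.7]
width: 0.043
```

{"api": "move_arm", "payload": {"rows": [{"translation": [0, 0, 0], "delta_rot": [-7, 0, 0], "jaw": 0.5}, {"translation": [0, 0, 0], "delta_rot": [-7, 0, 0], "jaw": 0.5}, {"translation": [0, 0, 0], "delta_rot": [0, 0, 0], "jaw": 0.5}]}}

```text
clock: 47.68
ee_pos: [0.4722, -0.3822, 0.2389]
eef_rot: [0.219, 1.582, -0.162]
force: [0.1, -0.1, 0.5]
width: 0.0425
```

Run:
```python
from h import *
go(.4455,-.4095,.16,78); print(level(78)); print(traylevel(snap("side"))[-1])
```

```text
t 47.68 pos [ 0.4722 -0.3822  0.2389] jaw yaw 76.1 tilt 2.37 shift cm [ 7.82 -3.56 -1.74] turn x deg -1.9
[-1.9 -1.4 -1.9]
-0.0074
```

{"api": "move_arm", "payload": {"rows": [{"translation": [0, -1.7, -1.0], "delta_rot": [-1.9, -1.4, -1.9], "jaw": 0.5}, {"translation": [1, -1.5, -1.0], "delta_rot": [0, 0, 0], "jaw": 0.5}, {"translation": [2, 0, 0], "delta_rot": [0, 0, 0], "jaw": 0.5}, {"translation": [2, 0, 0], "delta_rot": [0, 0, 0], "jaw": 0.5}, {"translation": [0, 0, 0], "delta_rot": [0, 0, 0], "jaw": 0.5}]}}

```text
clock: 48.15
ee_pos: [0.447, -0.4055, 0.1861]
eef_rot: [0.174, 1.562, -0.174]
force: [-1.0, 0.2, -1.5]
width: 0.0429
```

Run:
```python
from h import *
go(.4455,-.4095,.15,78); print(level(78))
```

```text
t 48.15 pos [ 0.447  -0.4055  0.1861] jaw yaw 77.3 tilt 0.08 shift cm [ 3.61 -0.42 -0.06] turn x deg -0.7
[-0.7  0.1 -0. ]
```

{"api": "move_arm", "payload": {"rows": [{"translation": [2, -0.4, 0], "delta_rot": [-0.7, 0, 0], "jaw": 0.5}, {"translation": [1.5, 0, 0], "delta_rot": [0, 0, 0], "jaw": 0.5}, {"translation": [0, 0, 0], "delta_rot": [0, 0, 0], "jaw": 0.5}]}}

```text
clock: 48.4
ee_pos: [0.4473, -0.4081, 0.1511]
eef_rot: [0.169, 1.563, -0.168]
force: [-0.2, -0.0, -1.3]
width: 0.0428
```

Run:
```python
from h import *
go(.4455,-.4095,.102,78); print(level(78))
```

```text
t 48.4 pos [ 0.4473 -0.4081  0.1511] jaw yaw 77.7 tilt 0.1 shift cm [ 4.9  -0.18 -0.16] turn x deg -0.3
[-0.3  0.1 -0.1]
```

{"api": "move_arm", "payload": {"rows": [{"translation": [2, -0.2, -0.15], "delta_rot": [0, 0, 0], "jaw": 0.5}, {"translation": [1.5, 0, 0], "delta_rot": [0, 0, 0], "jaw": 0.5}, {"translation": [1, 0, 0], "delta_rot": [0, 0, 0], "jaw": 0.5}, {"translation": [0.2, 0, 0], "delta_rot": [0, 0, 0], "jaw": 0.5}]}}

```text
clock: 48.73
ee_pos: [0.4486, -0.4099, 0.1077]
eef_rot: [0.169, 1.558, -0.173]
force: [-0.1, -0.9, 0.0]
width: 0.0427
```

Run:
```python
from h import *
go(.4455,-.4095,.102,78); print(level(78), arm.read_state()["force"])
```

```text
t 48.73 pos [ 0.4486 -0.4099  0.1077] jaw yaw 77.5 tilt 0.36 shift cm [ 0.57 -0.02 -0.31] turn x deg -0.5
[-0.5  0.3  0.1] [-0.14425937 -0.86622038  0.04578319]
```

Close on the key.

{"api": "move_arm", "payload": {"rows": [{"translation": [0.5, 0, -0.3], "delta_rot": [0, 0.3, 0], "jaw": 0.5}, {"translation": [0, 0, 0], "delta_rot": [0, 0, 0], "jaw": 0.02}, {"translation": [0, 0, 0], "delta_rot": [0, 0, 0], "jaw": 0.02}, {"translation": [0, 0, 0], "delta_rot": [0, 0, 0], "jaw": 0.02}, {"translation": [0, 0, 0], "delta_rot": [0, 0, 0], "jaw": 0.02}], "force": 50}}

```text
clock: 49.15
ee_pos: [0.4466, -0.4102, 0.1052]
eef_rot: [0.17, 1.561, -0.177]
force: [1.0, -0.3, -5.2]
width: 0.0088
```

Run:
```python
from h import *
go(.4455,-.4095,.102,78); s=arm.read_state(); print(level(78), s["force"],s["wrist_torque"],s["width"]); print(traylevel(snap("side"))[-1])
```

```text
t 49.15 pos [ 0.4466 -0.4102  0.1052] jaw yaw 77.3 tilt 0.29 shift cm [ 0.32  0.05 -0.12] turn x deg -0.7
[-0.7  0.2  0.2] [ 1.02082523 -0.25581718 -5.15644753] [ 0.03776564 -0.18307261 -0.74473771] 0.008822802938623406
-0.0869
```

Run:
```python
from h import *
d=snap("side","s17"); b=cv2.resize(d["frame"][120:300,220:430],None,fx=3,fy=3,interpolation=cv2.INTER_CUBIC)
cv2.imwrite("pics/s17c.png",cv2.convertScaleAbs(b,alpha=1.6)[:,:,::-1])
s=arm.read_state(); print(s["force"],s["wrist_torque"],s["clock"])
```

```text
[ 1.55270256 -1.41603179 -2.86629266] [-0.07262872 -0.02729829 -0.77689034] 49.25
```

View pics/s17c.png

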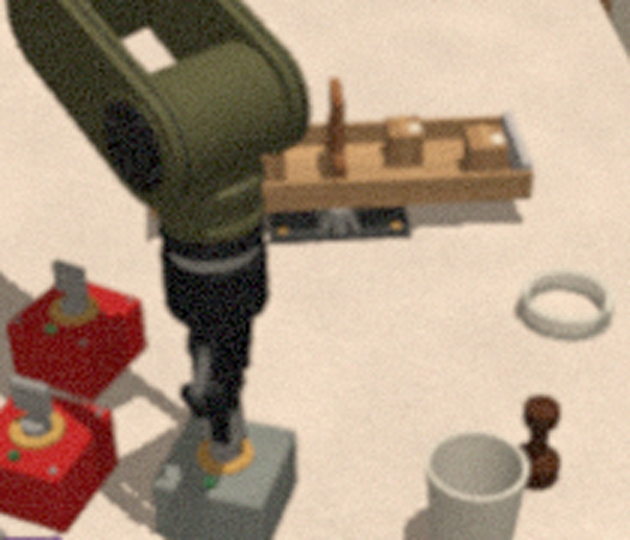

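The tray is still level; the bad reading came from the arm hiding its left half. The gripper holds the key on the grey box at crop (225,450). Next I turn it clockwise, which is a positive turn about the tool's x.

{"api": "move_arm", "payload": {"rows": [{"translation": [0, 0, 0], "delta_rot": [6, 0, 0], "jaw": 0.02}, {"translation": [0, 0, 0], "delta_rot": [6, 0, 0], "jaw": 0.02}, {"translation": [0, 0, 0], "delta_rot": [6, 0, 0], "jaw": 0.02}, {"translation": [0, 0, 0], "delta_rot": [6, 0, 0], "jaw": 0.02}]}}

```text
clock: 49.58
ee_pos: [0.446, -0.4108, 0.1052]
eef_rot: [0.507, 1.507, -0.516]
force: [0.3, -2.2, -3.2]
width: 0.0084
```

Run:
```python
from h import *
go(.446,-.4098,.104,8); s=arm.read_state(); print(level(8), s["force"].round(1),s["wrist_torque"].round(2),s["width"])
```

```text
t 49.58 pos [ 0.446  -0.4108  0.1052] jaw yaw 52.6 tilt 0.35 shift cm [ 0.12  0.08 -0.06] turn x deg 44.6
[44.6  0.3  0.1] [ 0.3 -2.2 -3.2] [-0.11 -0.03  0.09] 0.00836945899067302
```

{"api": "move_arm", "payload": {"rows": [{"translation": [0, 0, 0], "delta_rot": [6, 0, 0], "jaw": 0.02}, {"translation": [0, 0, 0], "delta_rot": [6, 0, 0], "jaw": 0.02}, {"translation": [0, 0, 0], "delta_rot": [6, 0, 0], "jaw": 0.02}, {"translation": [0, 0, 0], "delta_rot": [6, 0, 0], "jaw": 0.02}, {"translation": [0, 0, 0], "delta_rot": [6, 0, 0], "jaw": 0.02}]}}

```text
clock: 50.0
ee_pos: [0.4452, -0.4114, 0.1052]
eef_rot: [0.922, 1.361, -0.935]
force: [-0.8, -2.2, -3.5]
width: 0.008
```

{"api": "move_arm", "payload": {"rows": [{"translation": [0, 0, 0], "delta_rot": [5, 0, 0], "jaw": 0.02}]}}

```text
clock: 50.08
ee_pos: [0.4451, -0.4115, 0.1052]
eef_rot: [0.99, 1.327, -1.003]
force: [-0.4, -2.1, -3.4]
width: 0.0084
```

Run:
```python
from h import *
go(.446,-.4098,.104,8); s=arm.read_state(); print(level(8), s["force"].round(1),s["wrist_torque"].round(2),s["width"])
```

```text
t 50.08 pos [ 0.4451 -0.4115  0.1052] jaw yaw 16.3 tilt 0.5 shift cm [ 0.12  0.14 -0.14] turn x deg 8.3
[8.3 0.4 0.2] [-0.4 -2.1 -3.4] [ 0.02 -0.04  0.21] 0.008401422774750133
```

{"api": "move_arm", "payload": {"rows": [{"translation": [0, 0, 0], "delta_rot": [4, 0, 0], "jaw": 0.02}, {"translation": [0, 0, 0], "delta_rot": [4, 0, 0], "jaw": 0.02}, {"translation": [0, 0, 0], "delta_rot": [3, 0, 0], "jaw": 0.02}]}}

```text
clock: 50.33
ee_pos: [0.4447, -0.4115, 0.1052]
eef_rot: [1.137, 1.246, -1.152]
force: [0.0, -1.4, -2.7]
width: 0.0086
```

Run:
```python
from h import *
go(.446,-.4098,.104,8); s=arm.read_state(); print(s["force"].round(1),s["wrist_torque"].round(2),s["width"])
```

```text
t 50.33 pos [ 0.4447 -0.4115  0.1052] jaw yaw 5.0 tilt 0.56 shift cm [ 0.12  0.15 -0.16] turn x deg -3.0
[ 0.  -1.4 -2.7] [-0.06 -0.12  0.23] 0.008584180819067228
```

{"api": "move_arm", "payload": {"rows": [{"translation": [0, 0, 0], "delta_rot": [3, 0, 0], "jaw": 0.02}]}}

```text
clock: 50.42
ee_pos: [0.4446, -0.4116, 0.1052]
eef_rot: [1.175, 1.221, -1.192]
force: [-0.4, -1.2, -2.7]
width: 0.0082
```

Run:
```python
from h import *
go(.446,-.4098,.104,8); s=arm.read_state(); print(s["force"].round(1),s["wrist_torque"].round(2),s["width"])
```

```text
t 50.42 pos [ 0.4446 -0.4116  0.1052] jaw yaw 1.9 tilt 0.59 shift cm [ 0.12  0.15 -0.17] turn x deg -6.1
[-0.4 -1.2 -2.7] [ 0.03 -0.19  0.77] 0.008236554638580421
```

{"api": "move_arm", "payload": {"rows": [{"translation": [0, 0, 0], "delta_rot": [2.5, 0, 0], "jaw": 0.02}]}}

```text
clock: 50.5
ee_pos: [0.4445, -0.4116, 0.1053]
eef_rot: [1.205, 1.202, -1.223]
force: [-0.4, -0.9, -2.9]
width: 0.0085
```

Run:
```python
from h import *
go(.446,-.4098,.104,8); s=arm.read_state(); print(s["force"].round(1),s["wrist_torque"].round(2),s["width"])
```

```text
t 50.5 pos [ 0.4445 -0.4116  0.1053] jaw yaw -0.4 tilt 0.64 shift cm [ 0.13  0.14 -0.18] turn x deg -8.4
[-0.4 -0.9 -2.9] [ 0.08 -0.18  1.35] 0.008452627127194638
```

The torque jumped from 0.23 to 1.35 N m, so the key is at its stop. I hold it there.

{"api": "move_arm", "payload": {"rows": [{"translation": [0, 0, 0], "delta_rot": [0.3, 0, 0], "jaw": 0.02}, {"translation": [0, 0, 0], "delta_rot": [0.3, 0, 0], "jaw": 0.02}, {"translation": [0, 0, 0], "delta_rot": [0.3, 0, 0], "jaw": 0.02}, {"translation": [0, 0, 0], "delta_rot": [0.3, 0, 0], "jaw": 0.02}, {"translation": [0, 0, 0], "delta_rot": [0.3, 0, 0], "jaw": 0.02}]}}

```text
clock: 50.92
ee_pos: [0.4446, -0.4115, 0.1053]
eef_rot: [1.21, 1.196, -1.234]
force: [-0.6, -1.3, -3.2]
width: 0.0079
```

Run:
```python
from h import *
go(.446,-.4098,.104,8); s=arm.read_state(); print(s["force"].round(1),s["wrist_torque"].round(2),s["width"])
```

```text
t 50.92 pos [ 0.4446 -0.4115  0.1053] jaw yaw -1.1 tilt 0.84 shift cm [ 0.12  0.14 -0.17] turn x deg -9.1
[-0.6 -1.3 -3.2] [ 0.05 -0.2   1.47] 0.007852089946194898
```

{"api": "move_arm", "payload": {"rows": [{"translation": [0, 0, 0], "delta_rot": [0.2, 0, 0], "jaw": 0.02}, {"translation": [0, 0, 0], "delta_rot": [0.2, 0, 0], "jaw": 0.02}, {"translation": [0, 0, 0], "delta_rot": [0.2, 0, 0], "jaw": 0.02}, {"translation": [0, 0, 0], "delta_rot": [0.2, 0, 0], "jaw": 0.02}, {"translation": [0, 0, 0], "delta_rot": [0.2, 0, 0], "jaw": 0.02}]}}

```text
clock: 51.33
ee_pos: [0.4446, -0.4115, 0.1054]
eef_rot: [1.22, 1.189, -1.246]
force: [-0.1, -1.6, -3.1]
width: 0.0081
```

{"api": "move_arm", "payload": {"rows": [{"translation": [0, 0, 0], "delta_rot": [0.2, 0, 0], "jaw": 0.02}, {"translation": [0, 0, 0], "delta_rot": [0.2, 0, 0], "jaw": 0.02}, {"translation": [0, 0, 0], "delta_rot": [0.2, 0, 0], "jaw": 0.02}, {"translation": [0, 0, 0], "delta_rot": [0.2, 0, 0], "jaw": 0.02}, {"translation": [0, 0, 0], "delta_rot": [0.2, 0, 0], "jaw": 0.02}]}}

```text
clock: 51.75
ee_pos: [0.4446, -0.4115, 0.1053]
eef_rot: [1.232, 1.181, -1.259]
force: [0.9, -1.6, -2.7]
width: 0.0086
```

Run:
```python
from h import *
go(.446,-.4098,.104,8); s=arm.read_state(); print(s["force"].round(1),s["wrist_torque"].round(2),s["width"])
```

```text
t 51.75 pos [ 0.4446 -0.4115  0.1053] jaw yaw -2.9 tilt 0.92 shift cm [ 0.13  0.14 -0.18] turn x deg -10.9
[ 0.9 -1.6 -2.7] [ 0.04 -0.18  1.85] 0.00856999409077696
```

```bash
sed -i 's/def traylevel(d):/def traylevel(d,c0=278):/; s/range(278,398,4)/range(c0,398,4)/' h.py
python3 - <<'E'
from h import *
d=snap("side","s18"); print(traylevel(d,320))
E
```

```text
('rows at ends fit', array([191.87, 185.19]), 'level model', [[274.98, 192.65], [396.13, 186.88]], 'tilt rad ~', -0.0074)
```

{"api": "move_arm", "payload": {"rows": [{"translation": [0, 0, 0], "delta_rot": [0, 0, 0], "jaw": 0.95}, {"translation": [0, 0, 0], "delta_rot": [0, 0, 0], "jaw": 0.95}, {"translation": [0, 0, 0], "delta_rot": [0, 0, 0], "jaw": 0.95}, {"translation": [0, 0, 0], "delta_rot": [0, 0, 0], "jaw": 0.95}, {"translation": [0, 0, 0], "delta_rot": [0, 0, 0], "jaw": 0.95}]}}

```text
clock: 52.22
ee_pos: [0.4456, -0.4124, 0.1076]
eef_rot: [1.247, 1.169, -1.267]
force: [0.7, -0.7, 0.1]
width: 0.0684
```

{"api": "move_arm", "payload": {"rows": [{"translation": [-1, 0, 0], "delta_rot": [0, 0, 0], "jaw": 0.95}, {"translation": [-2, 0, 0], "delta_rot": [0, 0, 0], "jaw": 0.95}, {"translation": [-4, 0, 0], "delta_rot": [0, 0, 0], "jaw": 0.95}, {"translation": [-4, 0, 0], "delta_rot": [0, 0, 0], "jaw": 0.95}, {"translation": [-4, 0, 0], "delta_rot": [0, 0, 0], "jaw": 0.95}]}}

```text
clock: 52.63
ee_pos: [0.4419, -0.4063, 0.2526]
eef_rot: [1.256, 1.191, -1.274]
force: [0.1, -0.9, 0.6]
width: 0.081
```

{"api": "move_arm", "payload": {"rows": [{"translation": [0, -4, 4], "delta_rot": [0, 0, 0], "jaw": 0.95}, {"translation": [0, -4, 4], "delta_rot": [0, 0, 0], "jaw": 0.95}, {"translation": [0, -4, 4], "delta_rot": [0, 0, 0], "jaw": 0.95}, {"translation": [0, 0, 4], "delta_rot": [0, 0, 0], "jaw": 0.95}, {"translation": [0, 0, 0], "delta_rot": [0, 0, 0], "jaw": 0.95}]}}

```text
clock: 53.05
ee_pos: [0.3433, -0.5363, 0.2723]
eef_rot: [1.245, 1.161, -1.267]
force: [-0.9, 0.9, -0.3]
width: 0.0818
```

Run:
```python
from h import *
d=snap("side","s19"); t=snap("top","m19"); s=arm.read_state(); print(s["ee_pos"],s["force"],s["clock"]); print(traylevel(d),traylevel(d,320)[-1])
a=cv2.resize(t["frame"][213:243,412:450],None,fx=9,fy=9,interpolation=cv2.INTER_CUBIC)
b=cv2.resize(d["frame"][120:300,220:430],None,fx=2.1,fy=2.1,interpolation=cv2.INTER_CUBIC)
c=np.zeros((378,342+441,3),np.uint8); c[:270,:342]=a; c[:,342:]=b
cv2.imwrite("pics/fin.png",cv2.convertScaleAbs(c,alpha=1.6)[:,:,::-1])
```

```text
[ 0.34476966 -0.53251085  0.27250613] [-0.09215838  0.5493288  -0.43342968] 53.15
('rows at ends fit', array([191.26, 185.22]), 'level model', [[274.98, 192.65], [396.13, 186.88]], 'tilt rad ~', -0.0022) -0.0222
```

View pics/fin.png

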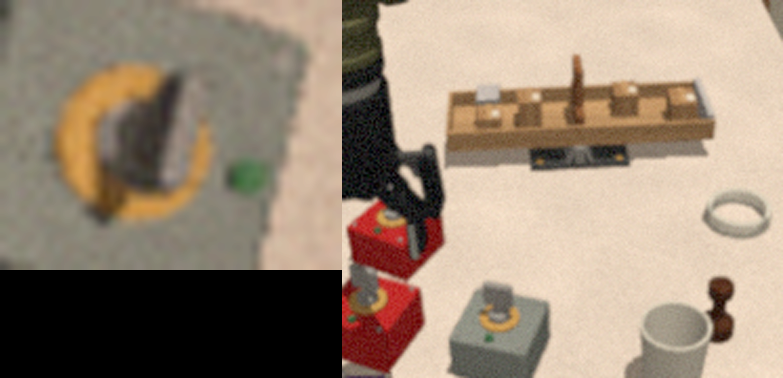

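The final views show the key back at its rest angle and the tray level on the bar with all five parcels. The mug, stamp and tape are untouched, and the arm is clear. I hand in.

Run:
```python
from workcell import close_job
print(close_job())
```

```text
the job is handed in; nothing more can be done
None
```

The job is handed in; no verdict came back, so this rests on my own checks.

**What I did:**
- **Loading:** I put all five parcels into the tray.
- **First placing:** It tipped slowly towards +x, and one carton slid to the aluminium end. Nothing fell out.
- **Second placing:** I regripped the tilted handle, estimated the balance point again from the wrist torque, and set the tray about 11 mm further to −x. It stayed balanced.
- **Key:** I turned the key clockwise until the torque jumped from 0.23 to 1.35 N m. I held it there about 1.3 s and released it.

**Last checks:**
- **Tray:** It reads about 0.002 rad off level. A fit using only part of its edge read 0.022 rad; both are under 0.05.
- **Parcels and key:** All five parcels are in the tray, and the key looks back at its rest angle.
- **Bystanders and arm:** The mug and stamp look untouched and so does the tape roll. The wrist force is about zero and the arm is clear of everything.

**What disagreed:**
- The first torque estimate of the balance point was about 6 mm off, which caused the tip.
- One level reading of −0.087 rad came from the arm hiding half the tray, and the picture showed the tray level.
- I lightly touched what was probably the tray's side wall (twice) and its handle board (once) while loading, at 24 N or less. I backed off and corrected the two that stopped the parcel.

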